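# Move a spacer between the deep wells of a dry-block heater with sprung tongs

### The job

A short tube goes into the empty middle well of the dry-block heater next, so the spacer must be moved there: take the sprung tongs from their stand, squeeze them on the stem of the metal spacer deep in its well, pull it out, and press it fully home in the middle well with a steady push of about 15 N for half a second, never over 40 N, so that it beds on the floor and conducts heat. Then hang the tongs back in their stand. Keep the gripper's fingers off the spacer, and leave the capped vial and the other things where they are.

Things in the scene. Friction and masses are not known exactly. Their poses are not given: they have to be found in the camera images.
- tongs_grip (a point): Sprung tongs hanging in the stand: midway between the two upright finger plates, 103 mm above the tips; z up along the legs, y = squeezing direction. Plates 18 mm wide (x), from 16 mm under the point to 17 mm above it, 34 mm over their outer faces when free. Under them a cross-bar 50 mm long (y), 4 mm thick, its top 17 mm under the point: a stop for fingertips when pushing down.
- spacer_mid (a point): Bare metal spacer standing in the left or right well: a grooved plug 28.6 mm across, 16 mm high, and on it an upright stem 9 mm thick, 20 mm high. Point: on its axis, half-way up: 2 mm above the plug's top, 18 mm under the stem's top; z up.
- seat_middle (a point): Centre of the floor of the middle well, the one to fill. Three equal wells in a row along this frame's y, 48 mm apart, 66 mm deep from the block's top: 34 mm across for the upper 50 mm, then a step and the seat, 30 mm across and 16 mm deep. z up, x away from the control panel. A spacer fully home stands on this floor, its plug level with the step.
- vial_mid (a point): Glass vial with black cap, 22 mm thick, 78 mm tall, standing in the outer well that has no spacer; its cap shows 12 mm above the block. Point: half-way up.
- stand_slot (a point): Tongs stand, fixed: grey base 94 x 116 mm, two steel posts and a steel plate 42 mm (x) by 106 mm (y) with a slot through it, 14.5 mm (x) by 31 mm (y). Point: centre of the slot on the plate's upper face, 96 mm above the worktop. The tongs hang in it by their cross-bar, legs through the slot (8 by 25.5 mm when free), their y along the stand's y, their grip point 21 mm above this point.
- heater: Dry-block heater, fixed: a white box 150 mm deep and 195 mm wide with a sloping control panel in front and an aluminium block with three wells, its top 86 mm above the worktop. Origin on the worktop under the middle well; y to the left well.
- tongs: Steel tongs, 120 mm tall, 0.11 kg; origin midway between the tips' lower ends, z up. Plates and tips slide together, up to 7 mm a side, against springs of 2 N per mm a side: 34 mm over the plates free, 24.5 mm (10 N) with the stem held, 20 mm shut. Held at 30 to 31 mm they stay in the hand, open for the stem. Tips: gap 18.5 mm free, 4.5 mm shut; each 3.5 mm thick (y), 8 mm wide (x).
- spacer: The spacer as a whole, 36 mm tall, 50 to 90 g; origin at the centre of its underside, z up. In a seat two spring plungers click into its groove: pushing it in or pulling it out takes about 4 to 9 N, so it does not drop home by itself. The tongs' tips, open, can stand on its plug astride the stem.
- timer: White timer lying flat, 66 x 60 x 18 mm; origin under its centre. Leave alone.
- dropper: Small brown dropper bottle, 33 mm across, 107 mm tall; origin under its centre. Leave alone.
- sample_bottle: Clear glass bottle, 58 mm across, 103 mm tall; origin under its centre. Leave alone.
- bung: Rubber bung, 32 mm across, 26 mm tall; origin under its centre. Leave alone.
- pen: Marker pen lying, 135 mm long; origin under its centre. Leave alone.

How it is judged:
By the outcome, as a careful person would: the job done as asked, in the order asked, and still so for the second after the job is handed in, with the robot touching nothing.
It also fails if it takes over 72 s, if anything falls off the work surface, if the arm or the gripper's body presses on something with over 40 N, if the wrist force passes 120 N, or if a joint passes its speed limit or range.

### The arm

A 6-joint arm with a two-finger parallel gripper is mounted at the origin on a cart in front of the work surface, level with it; the furniture and walls round the work are solid. World frame = base frame: x ahead of the robot, y to its left, z up, the work surface at z = 0. Lengths are in m, angles in rad, forces in N, time in s.
With the tool pointing down it reaches from about 0.35 to 0.925 m from the base axis. Payload 6.4 kg.
Tool frame: the origin (TCP) lies on the front face of the gripper's body, between the roots of the fingers; the fingertips stand 97 mm ahead of it and the grasp point (between the pads) lies 78 mm ahead of it; x points along the fingers, y is the direction in which the jaws open and shut, and the axes are right-handed (so a half turn about x gives the same grasp; the last joint's range is limited). The gripper opens to 94 mm and grips with 3 to 60 N. Pads are 16 mm wide; open, the fingers measure 119 mm over their backs; the gripper's body (75 mm by 177 mm) begins 78 mm behind the grasp point.
Start: joints at [-0.174, 0.245, 1.558, -0, 1.339, -0.174], TCP at [0.65, 0, 0.303] pointing down, gripper open.
Joint ranges: [-3.13, 3.13], [-1.02, 2.26], [0.13, 2.54], [-0.95, 4.09], [0.21, 2.88], [-2.74, 2.74]. Speed limits (rad/s): [2.57, 2.57, 3.14, 3.14, 3.14, 3.14].

### API

Orientations are given as a unit quaternion [w, x, y, z].
In Python, from cell import env gives the robot as it stands.
- The arm moves only by the tool play_rows, never from a script. Its argument "rows" is a list of rows, each an object of numbers: "dx", "dy", "dz": the shift along the tool's x, y, z in mm; "wx", "wy", "wz": the turn, a rotation vector about the tool's x, y, z in degrees. A call has 1 to 20 rows; each row is the pose to reach, as a shift and turn from the pose commanded when the call began, along the tool's axes at that moment; what a row does not reach only later rows make up. A row lasts 1/12 s, in which the tool goes at most 41.7 mm and 7.16 degrees, less where a joint would pass 70% of its speed; a pose out of reach is approached as far as the arm can. A call with a gripper value outside its range is refused whole. "claw" is the gripper's target within -1 to 1 (fully open at 1, half-way at 0, shut at -1), set as the call begins (left out, the last holds). The fingers move at their own pace and stop on an object; "squeeze" is the grip in N (left out, the last holds). Time passes only in rows, so rows that repeat a pose let the fingers close. It gives the time, the measured TCP pose, the force and the opening at its end, in the units of the state.
- env.observe(): the state, without advancing time (a new reading comes with each control period).
- env.grab_frame(name): name is "scene" or "side" or "wrist"; returns a dict with "color" (384x512x3 uint8, red, green, blue), "fovy" (degrees; the focal length in pixels is half the picture's height over the tangent of half this angle, whatever the lens; pixels are square), "cx", "cy" (the principal point, pixels), "k1" (the pictures are not rectified: a ray, as slopes to the right and down, at radius r is drawn at 1 + k1 r^2 times it, then the intrinsics apply), "rvec" (rotation vector, rad) and "tvec" (3), from world to camera coordinates, as OpenCV has them; the wrist camera has in their place "tool_from_camera" (4x4, takes a point from camera to tool coordinates, whose origin is the TCP and whose axes are the tool frame's). Camera axes: x right, y down, z forward; pixel columns grow to the right and rows downward; lengths in m; the calibration is good to about 2 mm. A picture is of the moment at which its call begins: read the wrist's pose just before it. There is no depth.
- env.finish_job(): hands the job in, once; it reports no verdict.
The state is a dict: "clock": time; "joint_pos": joint angles; "qd": joint speeds; "joint_torque": joint torques, N m; "tool_pos": TCP position; "tool_rot": TCP orientation; "force": force on the tool from outside, world axes, zero at the start; "torque": the same for the moment, N m; "opening": opening from 0.0 (shut) to 1.0 (fully open).
Only numpy, scipy, OpenCV 4.12 (cv2) and the standard library are available. Lean on these libraries where they do the work, as an engineer would, in place of code of your own. Each camera call takes 0.05 s, during which the arm holds its last target.

## Working session

There is one attempt and no reset: what is moved stays moved. The work goes in short steps, Python scripts to look and compute and a tool call to move; the robot and the scene stay as the last step left them, time stands still between calls to the robot, and variables do not carry over. Pictures are saved under pics/ and viewed, and the job is handed in when it is done.

Besides the shell and the picture viewer there is one more tool, called after "Call:" by a JSON object that holds its "op" and its "data". play_rows: Moves the arm, as the interface text tells. Its arguments: {"type":"object","properties":{"rows":{"type":"array"},"claw":{"type":"number"},"squeeze":{"type":"number"}},"required":["rows"]}

```bash
ls -la; mkdir -p pics; python3 - <<'E'
from cell import env
import cv2
s=env.observe();print(s)
for n in ["scene","side","wrist"]:
    f=env.grab_frame(n)
    cv2.imwrite(f"pics/{n}0.png",f["color"][:,:,::-1])
    print(n,{k:v for k,v in f.items() if k!="color"})
E
```

```text
total 12
drwxr-xr-x  3 agent agent 4096 Dec  7 01:56 .
drwxr-xr-x 23 root  root  4096 Dec  7 01:56 ..
drwxr-xr-x  2 agent agent 4096 Dec  7 01:56 pics
{'clock': 0.0, 'joint_pos': array([-1.74056489e-01,  2.45812416e-01,  1.55899270e+00, -7.56236381e-06,
        1.33870413e+00, -1.74115428e-01]), 'qd': array([-0.00127483, -0.00062   , -0.00088261, -0.00223282,  0.00083318,
       -0.00061274]), 'joint_torque': array([ 8.38778797e-04, -4.15839279e+01, -3.14599335e+01,  6.84806099e-02,
        3.33599187e-02, -1.41738678e-04]), 'tool_pos': array([6.49585638e-01, 1.05685905e-04, 3.01557709e-01]), 'tool_rot': array([ 0.49946154,  0.49959356,  0.50056835, -0.50037564]), 'force': array([-0.20507881, -0.36476472, -0.1333847 ]), 'torque': array([ 0.01092547, -0.00820832, -0.00162693]), 'opening': 1.0002493953597513}
scene {'fovy': 44.06548975228361, 'cx': 251.98387107587715, 'cy': 185.67680257752903, 'k1': -0.17859023491103138, 'rvec': array([ 2.33227584, -0.59589516,  0.25057027]), 'tvec': array([-0.50704921,  0.17062145,  1.33087122])}
side {'fovy': 54.5522643184311, 'cx': 250.42617647645764, 'cy': 196.11775400749693, 'k1': 0.03267753595729594, 'rvec': array([ 0.60872932, -2.5340742 ,  1.29692196]), 'tvec': array([0.38425703, 0.29266533, 0.76235146])}
wrist {'fovy': 69.89432316366255, 'cx': 254.28710771280564, 'cy': 192.24420560383484, 'k1': 0.014693242095413183, 'tool_from_camera': array([[-2.15869986e-04, -2.54975071e-01,  9.66947603e-01,
        -8.27207183e-02],
       [ 9.99999971e-01, -1.62609898e-04,  1.80370176e-04,
         4.70407866e-04],
       [ 1.11245352e-04,  9.66947613e-01,  2.54975098e-01,
        -7.30754367e-02],
       [ 0.00000000e+00,  0.00000000e+00,  0.00000000e+00,
         1.00000000e+00]])}
```

View pics/scene0.png

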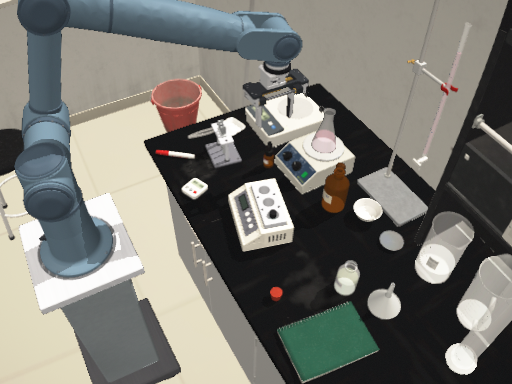

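View pics/side0.png

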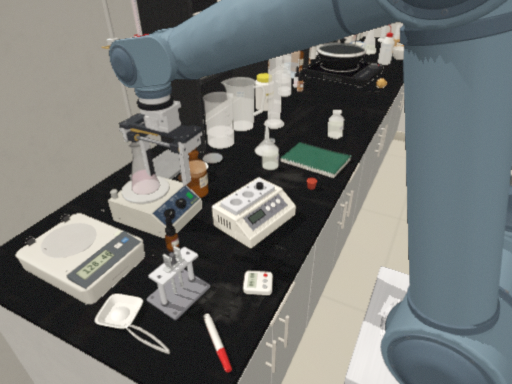

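View pics/wrist0.png

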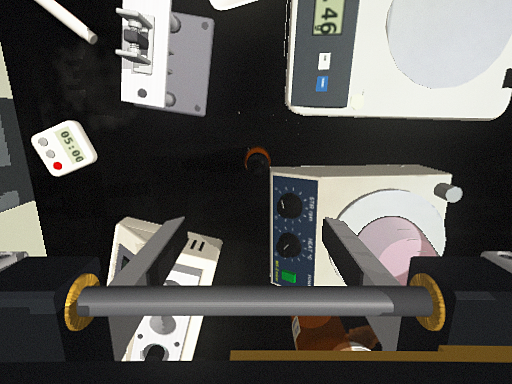

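```bash
cat > h.py <<'E'
import numpy as np, cv2
from scipy.spatial.transform import Rotation as R
def K(f):
    h=f["color"].shape[0]; fl=h/2/np.tan(np.radians(f["fovy"])/2)
    return np.array([[fl,0,f["cx"]],[0,fl,f["cy"]],[0,0,1]]), np.array([f["k1"],0,0,0,0.])
def T(s):
    q=s["tool_rot"]; M=np.eye(4); M[:3,:3]=R.from_quat([q[1],q[2],q[3],q[0]]).as_matrix(); M[:3,3]=s["tool_pos"]; return M
def campose(f,s=None): # world_from_cam
    if "rvec" in f:
        Rm=cv2.Rodrigues(np.array(f["rvec"]))[0]; M=np.eye(4); M[:3,:3]=Rm.T; M[:3,3]=-Rm.T@f["tvec"]; return M
    return T(s)@f["tool_from_camera"]
def rays(f,M,px):
    k,d=K(f); p=cv2.undistortPoints(np.array(px,float).reshape(-1,1,2),k,d).reshape(-1,2)
    v=np.c_[p,np.ones(len(p))]@M[:3,:3].T
    return M[:3,3],v
def onplane(f,M,px,z):
    o,v=rays(f,M,px); return o+v*((z-o[2])/v[:,2])[:,None]
def proj(f,M,P):
    k,d=K(f); W=np.linalg.inv(M); return cv2.projectPoints(np.array(P,float).reshape(-1,1,3),cv2.Rodrigues(W[:3,:3])[0],W[:3,3],k,d)[0].reshape(-1,2)
def grab(env,n,tag):
    import pickle
    s=env.observe(); f=env.grab_frame(n); pickle.dump((s,f),open(f"pics/{tag}.pkl","wb"))
    cv2.imwrite(f"pics/{tag}.png",f["color"][:,:,::-1]); return s,f
def load(tag):
    import pickle
    return pickle.load(open(f"pics/{tag}.pkl","rb"))
def crop(f,x0,y0,x1,y1,k,name):
    c=f["color"][y0:y1,x0:x1,::-1]; cv2.imwrite("pics/"+name,cv2.resize(c,None,fx=k,fy=k,interpolation=cv2.INTER_CUBIC))
E
python3 - <<'E'
from cell import env
from h import *
s,f=grab(env,"scene","s1"); M=campose(f)
print("T",T(s).round(3))
print("scene heater near (262,213)@.086",onplane(f,M,[(262,213)],.086), "stand", onplane(f,M,[(222,138)],.096), onplane(f,M,[(222,155)],0),"timer",onplane(f,M,[(195,188)],.018))
crop(f,180,100,310,260,4,"s1c.png")
s,f=grab(env,"side","d1"); M=campose(f)
print("side heater",onplane(f,M,[(252,200)],.086),"stand",onplane(f,M,[(175,262)],.096))
crop(f,130,160,310,320,4,"d1c.png")
E
```

```text
T [[-0.001  1.     0.     0.65 ]
 [ 0.     0.    -1.     0.   ]
 [-1.    -0.001 -0.     0.302]
 [ 0.     0.     0.     1.   ]]
scene heater near (262,213)@.086 [[ 0.49413532 -0.20935306  0.086     ]] stand [[0.53129767 0.1126267  0.096     ]] [[0.53867479 0.13458222 0.        ]] timer [[0.39101285 0.02399507 0.018     ]]
side heater [[ 0.50780329 -0.15591702  0.086     ]] stand [[0.54741156 0.13569023 0.096     ]]
```

View pics/s1c.png

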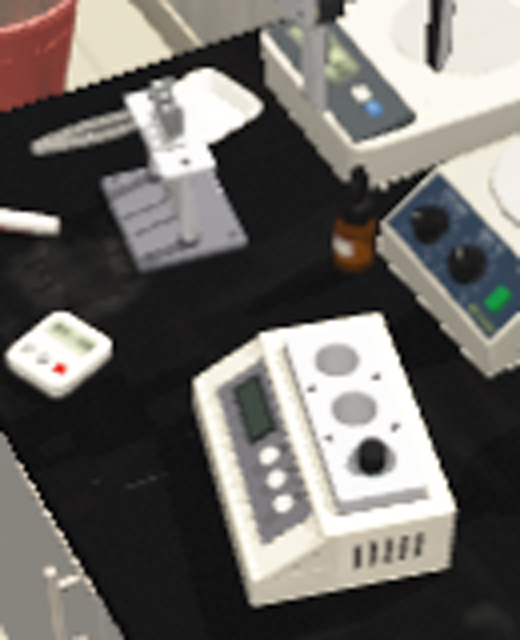

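View pics/d1c.png

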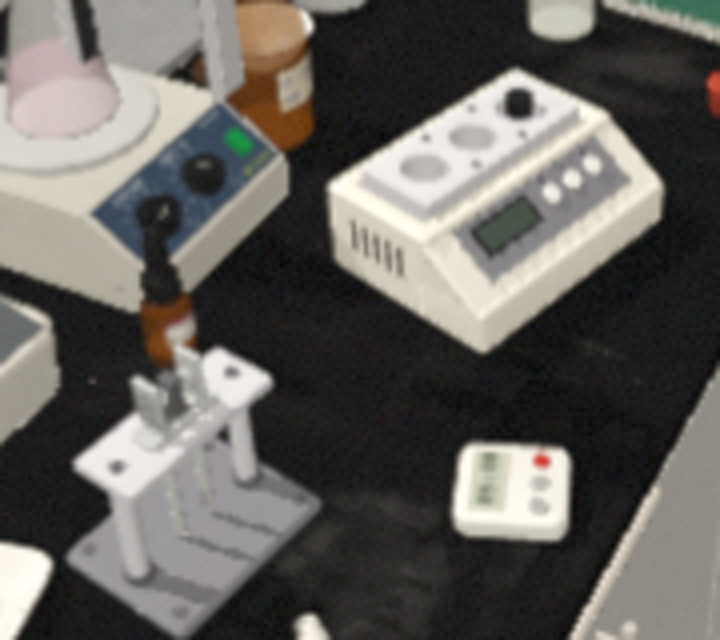

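```bash
python3 - <<'E'
from h import *
def c(p,x,y): return [(a/4+x-.375,b/4+y-.375) for a,b in p]
s,f=load("s1"); M=campose(f)
print("scene L,M",onplane(f,M,c([(336,360),(354,408)],180,100),.086).round(4))
print("plate corners",onplane(f,M,c([(124,97),(176,82),(216,156),(160,178)],180,100),.096).round(4))
s,f=load("d1"); M=campose(f)
print("side L,M",onplane(f,M,c([(424,168),(472,137)],130,160),.086).round(4))
print("plate corners",onplane(f,M,c([(75,463),(118,494),(272,383),(222,350)],130,160),.096).round(4))
E
```

```text
scene L,M [[ 0.5417 -0.1355  0.086 ]
 [ 0.53   -0.1814  0.086 ]]
plate corners [[0.5296 0.1935 0.096 ]
 [0.5759 0.1905 0.096 ]
 [0.5625 0.0924 0.096 ]
 [0.5118 0.0901 0.096 ]]
side L,M [[ 0.5443 -0.1295  0.086 ]
 [ 0.5321 -0.1763  0.086 ]]
plate corners [[0.5741 0.1922 0.096 ]
 [0.5402 0.1989 0.096 ]
 [0.5144 0.0965 0.096 ]
 [0.5552 0.0871 0.096 ]]
```

Call:
{"op": "play_rows", "data": {"rows": [{"dx":5,"dy":-40,"dz":20,"wx":-7},{"dx":10,"dy":-75,"dz":40,"wx":-14},{"dx":15,"dy":-110,"dz":65,"wx":-21},{"dx":20,"dy":-140,"dz":90,"wx":-28},{"dx":25,"dy":-160,"dz":110,"wx":-35},{"dx":30,"dy":-175,"dz":130,"wx":-42},{"dx":35,"dy":-185,"dz":145,"wx":-49},{"dx":40,"dy":-190,"dz":155,"wx":-56},{"dx":40,"dy":-190,"dz":160,"wx":-63},{"dx":40,"dy":-190,"dz":160,"wx":-70},{"dx":40,"dy":-190,"dz":160,"wx":-75.6},{"dx":40,"dy":-190,"dz":160,"wx":-75.6},{"dx":40,"dy":-190,"dz":160,"wx":-75.6}]}}

```text
invalid input
```

```bash
python3 - <<'E'
from cell import env
from h import *
s,f=grab(env,"wrist","w1"); print(s["tool_pos"],s["clock"],s["joint_pos"].round(2),s["force"]); print(T(s).round(3))
E
```

```text
[6.49827351e-01 4.67345461e-05 3.02140341e-01] 0.25 [-0.17  0.25  1.56  0.    1.34 -0.17] [-0.1549764  -0.86384458  0.24574028]
[[-0.001  1.     0.     0.65 ]
 [ 0.     0.    -1.     0.   ]
 [-1.    -0.001 -0.     0.302]
 [ 0.     0.     0.     1.   ]]
```

View pics/w1.png

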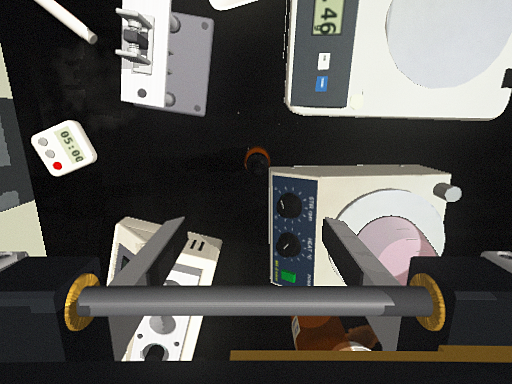

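Call:
{"op": "play_rows", "data": {"rows": [{"dx":5,"dy":-40,"dz":20,"wx":-7,"wy":0,"wz":0},{"dx":10,"dy":-75,"dz":40,"wx":-14,"wy":0,"wz":0},{"dx":15,"dy":-110,"dz":65,"wx":-21,"wy":0,"wz":0},{"dx":20,"dy":-140,"dz":90,"wx":-28,"wy":0,"wz":0},{"dx":25,"dy":-160,"dz":110,"wx":-35,"wy":0,"wz":0},{"dx":30,"dy":-175,"dz":130,"wx":-42,"wy":0,"wz":0},{"dx":35,"dy":-185,"dz":145,"wx":-49,"wy":0,"wz":0},{"dx":40,"dy":-190,"dz":155,"wx":-56,"wy":0,"wz":0},{"dx":40,"dy":-190,"dz":160,"wx":-63,"wy":0,"wz":0},{"dx":40,"dy":-190,"dz":160,"wx":-70,"wy":0,"wz":0},{"dx":40,"dy":-190,"dz":160,"wx":-75.6,"wy":0,"wz":0},{"dx":40,"dy":-190,"dz":160,"wx":-75.6,"wy":0,"wz":0},{"dx":40,"dy":-190,"dz":160,"wx":-75.6,"wy":0,"wz":0}]}}

```text
clock: 1.38
tool_pos: [0.46, -0.16, 0.2627]
tool_rot: [0.701, 0.09, 0.701, -0.09]
force: [0.2, -0.2, -0.7]
opening: 1.002
```

```bash
python3 - <<'E'
from cell import env
from h import *
s,f=grab(env,"wrist","w2"); print(s["tool_pos"],s["clock"],s["joint_pos"].round(2),s["force"]); print(T(s).round(3))
E
```

```text
[ 0.45998243 -0.15997798  0.26267921] 1.3833 [-0.57 -0.1   2.    0.    1.24 -1.88] [ 0.15823313 -0.23620068 -0.74154885]
[[ 0.     0.251  0.968  0.46 ]
 [ 0.     0.968 -0.251 -0.16 ]
 [-1.     0.     0.     0.263]
 [ 0.     0.     0.     1.   ]]
```

View pics/w2.png

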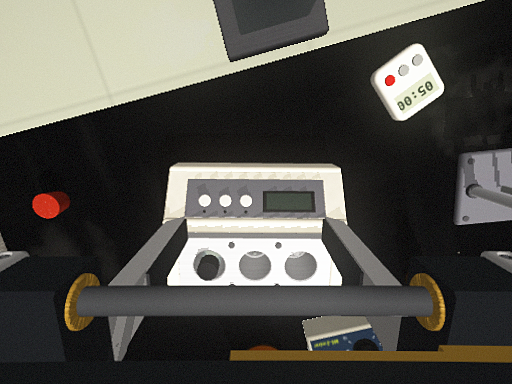

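```bash
python3 - <<'E'
from h import *
s,f=load("s1"); M=campose(f)
sd,fd=load("d1"); Md=campose(fd)
for z in (0,.1,.15,.2): print(z,"bottle base/top",onplane(f,M,[(334,208),(341,167)],z).round(3).tolist(),"flask top",onplane(f,M,[(327,112)],z).round(3).tolist())
print(onplane(fd,Md,[(198,190)],0))
crop(f,240,70,440,240,4,"s1d.png"); crop(fd,60,60,260,210,4,"d1d.png")
E
```

```text
0 bottle base/top [[0.735, -0.236, 0.0], [0.86, -0.102, 0.0]] flask top [[0.989, 0.16, 0.0]]
0.1 bottle base/top [[0.673, -0.299, 0.1], [0.786, -0.177, 0.1]] flask top [[0.903, 0.061, 0.1]]
0.15 bottle base/top [[0.642, -0.33, 0.15], [0.75, -0.214, 0.15]] flask top [[0.861, 0.012, 0.15]]
0.2 bottle base/top [[0.61, -0.362, 0.2], [0.713, -0.252, 0.2]] flask top [[0.818, -0.038, 0.2]]
[[ 0.74564638 -0.23111055  0.        ]]
```

View pics/s1d.png

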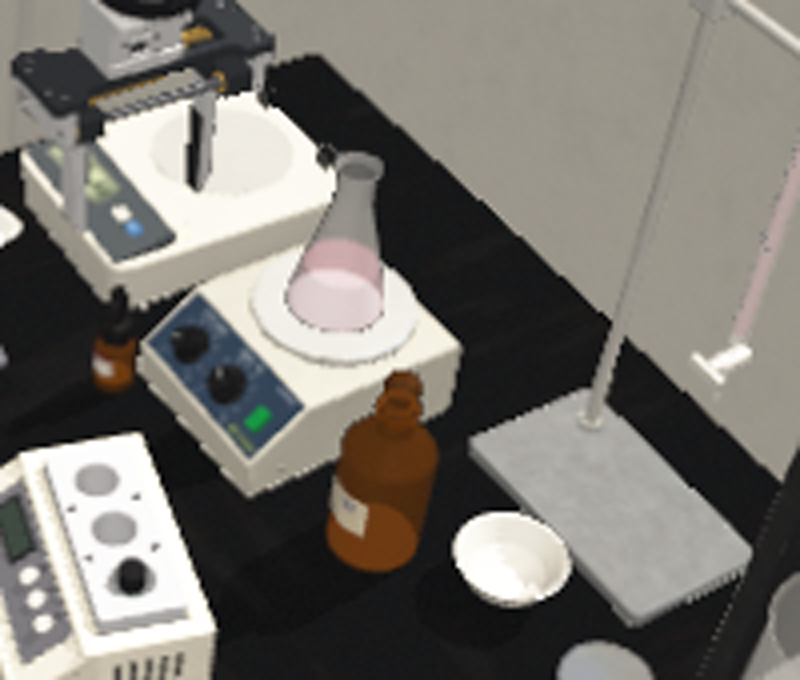

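View pics/d1d.png

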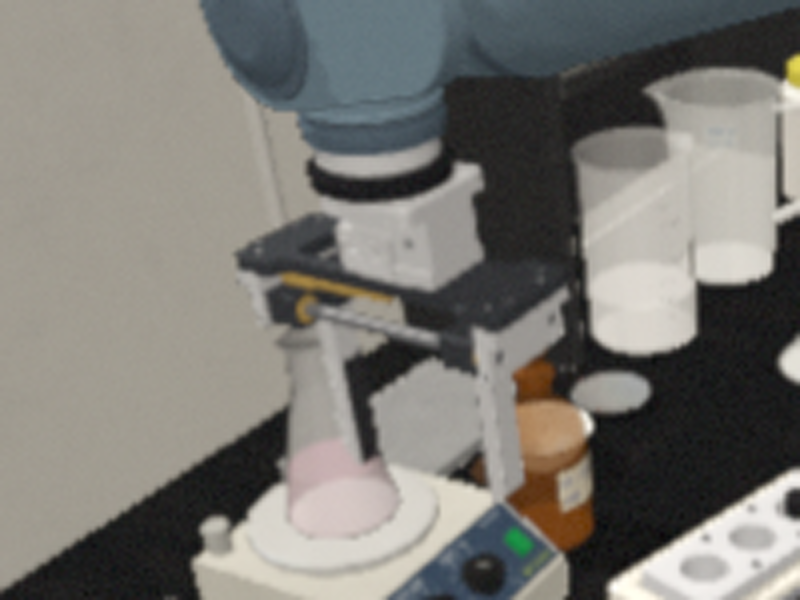

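Call:
{"op": "play_rows", "data": {"rows": [{"dx":0,"dy":0,"dz":25,"wx":0,"wy":0,"wz":0},{"dx":0,"dy":0,"dz":60,"wx":0,"wy":0,"wz":0},{"dx":0,"dy":0,"dz":95,"wx":0,"wy":0,"wz":0},{"dx":0,"dy":0,"dz":118,"wx":0,"wy":0,"wz":0},{"dx":0,"dy":0,"dz":118,"wx":0,"wy":0,"wz":0},{"dx":0,"dy":0,"dz":118,"wx":0,"wy":0,"wz":0}]}}

```text
clock: 1.93
tool_pos: [0.5748, -0.1893, 0.2621]
tool_rot: [0.701, 0.089, 0.702, -0.089]
force: [-0.4, 0.3, -0.7]
opening: 1.002
```

```bash
python3 - <<'E'
from cell import env
from h import *
s,f=grab(env,"wrist","w3"); print(s["tool_pos"],s["clock"])
crop(f,150,60,370,210,3.6,"w3c.png")
E
```

```text
[ 0.57483567 -0.18929029  0.26214916] 1.9333
```

View pics/w3c.png

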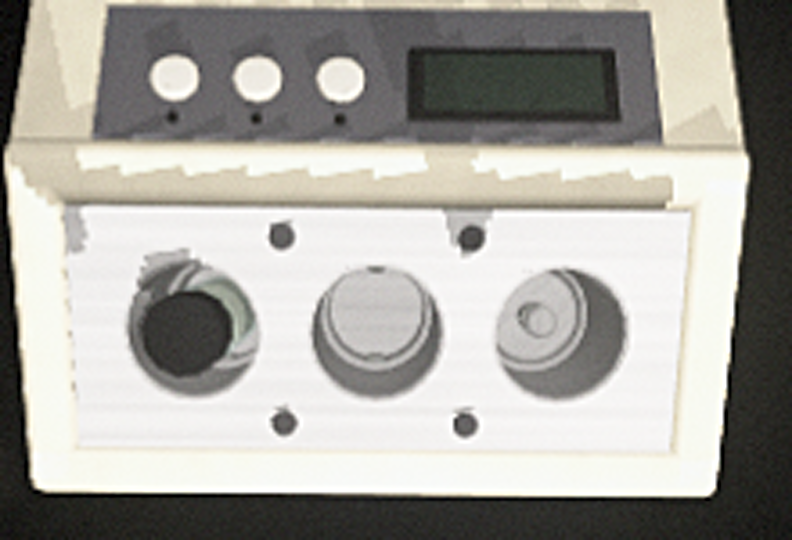

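```bash
cat > wells.py <<'E'
from h import *
import sys
def wells(s,f,x0,y0,x1,y1,th=228,z=.086,dbg=None):
    M=campose(f,s); g=cv2.cvtColor(f["color"],cv2.COLOR_RGB2GRAY)
    k=4; c=cv2.resize(g[y0:y1,x0:x1],None,fx=k,fy=k,interpolation=cv2.INTER_CUBIC)
    m=(c<th).astype(np.uint8)*255
    if dbg: cv2.imwrite(dbg,m)
    cs,_=cv2.findContours(m,cv2.RETR_CCOMP,cv2.CHAIN_APPROX_NONE)
    out=[]
    for q in cs:
        if 5000<cv2.contourArea(q)<60000:
            h=cv2.convexHull(q)[:,0,:].astype(float)
            q=q[:,0,:].astype(float)
            px=(q+.5)/k-.5+[x0,y0]
            P=onplane(f,M,px,z)[:,:2]
            hull=cv2.convexHull((P*1e5).astype(np.int32))[:,0]/1e5
            A=np.c_[2*hull,np.ones(len(hull))]; b=(hull**2).sum(1); sol=np.linalg.lstsq(A,b,rcond=None)[0]
            r=np.sqrt(sol[2]+sol[0]**2+sol[1]**2); res=np.abs(np.hypot(*(hull-sol[:2]).T)-r).max()
            out.append((sol[:2],r,res))
            print(sol[:2].round(4),"r",r.round(4),"res",res.round(4))
    return out
E
python3 - <<'E'
from wells import *
s,f=load("w3")
wells(s,f,160,110,350,190,dbg="pics/m3.png")
wells(s,f,160,110,350,190,th=210)
M=campose(f,s)
c=lambda p:[(a/3.6-.36+150,b/3.6-.36+60) for a,b in p]
print("block edge pts",onplane(f,M,c([(690,210),(672,450),(78,445)]),.086).round(4))
print("stem top",onplane(f,M,c([(543,320)]),.056).round(4))
print("plug",onplane(f,M,c([(543,316)]),.036).round(4))
E
```

```text
[ 0.5447 -0.1326] r 0.0177 res 0.0002
[ 0.5322 -0.1791] r 0.0178 res 0.0008
[ 0.5181 -0.2257] r 0.0187 res 0.0023
[ 0.5568 -0.1901] r 0.0874 res 0.0224
[ 0.5447 -0.1325] r 0.0173 res 0.0002
[ 0.5322 -0.179 ] r 0.0174 res 0.0002
[ 0.5183 -0.2257] r 0.0182 res 0.0028
[ 0.5116 -0.1818] r 0.0679 res 0.0379
block edge pts [[ 0.5219 -0.0948  0.086 ]
 [ 0.5821 -0.11    0.086 ]
 [ 0.541  -0.264   0.086 ]]
stem top [[ 0.5437 -0.1322  0.056 ]]
plug [[ 0.5453 -0.1292  0.036 ]]
```

View pics/m3.png

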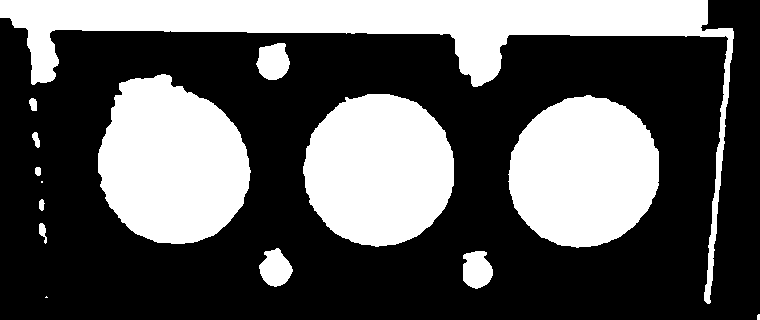

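Call:
{"op": "play_rows", "data": {"rows": [{"dx":0,"dy":30,"dz":-8,"wx":0,"wy":0,"wz":0},{"dx":0,"dy":65,"dz":-17,"wx":0,"wy":0,"wz":0},{"dx":0,"dy":103,"dz":-27,"wx":-1,"wy":0,"wz":0},{"dx":0,"dy":141,"dz":-37,"wx":-1.5,"wy":0,"wz":0},{"dx":0,"dy":179,"dz":-47,"wx":-2,"wy":0,"wz":0},{"dx":0,"dy":217,"dz":-57,"wx":-3,"wy":0,"wz":0},{"dx":0,"dy":255,"dz":-67,"wx":-3.5,"wy":0,"wz":0},{"dx":0,"dy":290,"dz":-76,"wx":-3.5,"wy":0,"wz":0},{"dx":0,"dy":324,"dz":-84,"wx":-3.5,"wy":0,"wz":0},{"dx":0,"dy":324,"dz":-84,"wx":-3.5,"wy":0,"wz":0},{"dx":0,"dy":324,"dz":-84,"wx":-3.5,"wy":0,"wz":0}]}}

```text
clock: 2.9
tool_pos: [0.5723, 0.1467, 0.2627]
tool_rot: [0.704, 0.066, 0.704, -0.066]
force: [-0.2, 0.1, 0.2]
opening: 0.998
```

```bash
python3 - <<'E'
from cell import env
from h import *
s,f=grab(env,"wrist","w4"); print(s["tool_pos"],s["clock"]); print(T(s).round(3))
crop(f,170,40,350,190,4,"w4c.png")
E
```

```text
[0.57228249 0.14668001 0.26271907] 2.9
[[-0.     0.187  0.982  0.572]
 [-0.     0.982 -0.187  0.147]
 [-1.    -0.    -0.     0.263]
 [ 0.     0.     0.     1.   ]]
```

View pics/w4c.png

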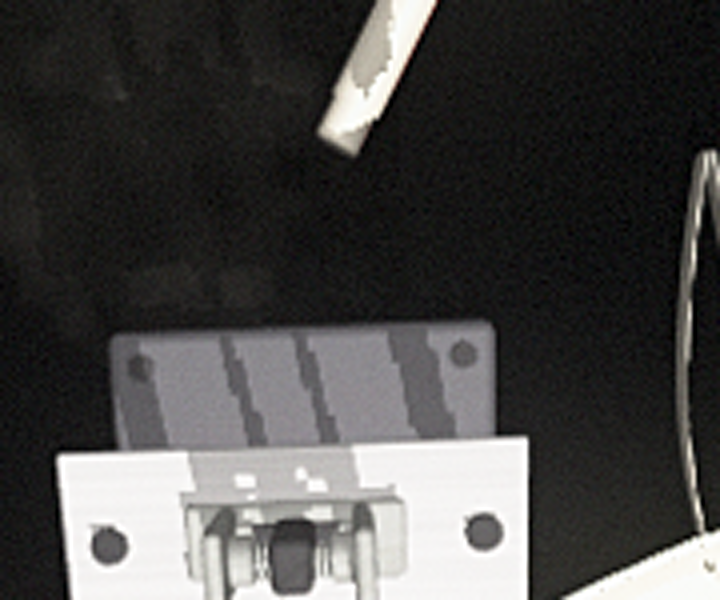

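```bash
python3 - <<'E'
from h import *
s,f=load("w4")
crop(f,165,120,345,255,4.4,"w4d.png")
E
```

```text
(no output)
```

View pics/w4d.png

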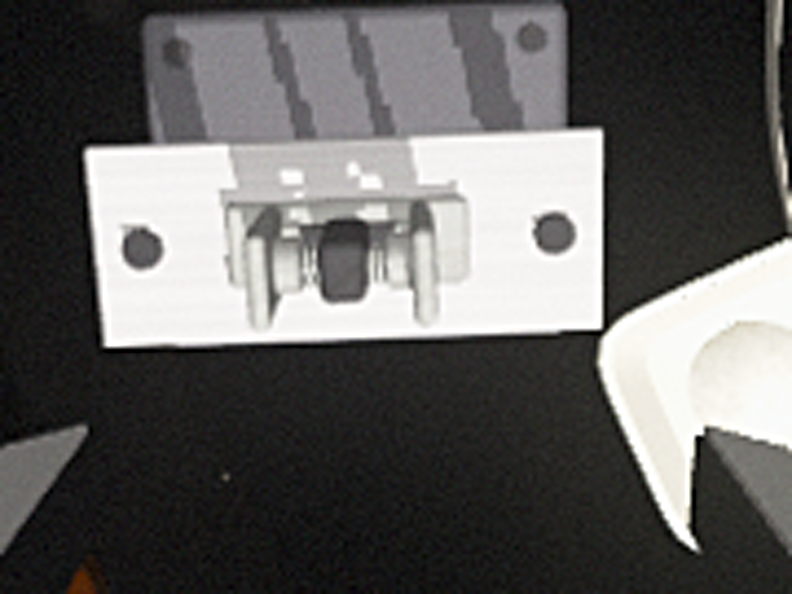

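```bash
python3 - <<'E'
from h import *
s,f=load("w4"); M=campose(f,s)
c=lambda p:[((a+.5)/4.4-.5+165,(b+.5)/4.4-.5+120) for a,b in p]
P=onplane(f,M,c([(85,149),(603,130),(602,329),(105,347),(142,249),(554,232)]),.096); print(P.round(4))
print("ctr corners",P[:4].mean(0).round(4),"holes",P[4:].mean(0).round(4))
d=P[5]-P[4]; print("L",np.linalg.norm(d),"yaw holes",np.degrees(np.arctan2(-d[0],d[1])))
for a,b in ((0,1),(3,2)):
  d=P[b]-P[a]; print(np.linalg.norm(d),np.degrees(np.arctan2(-d[0],d[1])))
for a,b in ((0,3),(1,2)):
  d=P[b]-P[a]; print(np.linalg.norm(d),np.degrees(np.arctan2(d[1],d[0])))
# predict tongs features
C=P[:4].mean(0);y=P[5]-P[4];y/=np.linalg.norm(y);x=np.array([y[1],-y[0],0])
g=C+[0,0,.021]
for sx in(-9,9):
  for sy in(-17,17):
    for z in (17,-16):
      p=g+x*sx/1e3+y*sy/1e3+[0,0,z/1e3]; q=proj(f,M,[p])[0]; print(sx,sy,z,((q-[165,120]+.5)*4.4-.5).round(0))
q=proj(f,M,[g]);print("grip",((q-[165,120]+.5)*4.4-.5).round(0))
E
```

```text
[[0.5173 0.0915 0.096 ]
 [0.5333 0.1967 0.096 ]
 [0.5751 0.1905 0.096 ]
 [0.5591 0.0851 0.096 ]
 [0.5398 0.098  0.096 ]
 [0.5523 0.1836 0.096 ]]
ctr corners [0.5462 0.141  0.096 ] holes [0.5461 0.1408 0.096 ]
L 0.08649818532265231 yaw holes -8.348511646280091
0.10637363418340083 -8.658264745597583
0.10652620022274678 -8.598254807074948
0.04236459770862809 -8.723421019463816
0.042253126688576545 -8.516790487218033
-9 -17 17 [242. 236.]
-9 -17 -16 [262. 206.]
-9 17 17 [433. 228.]
-9 17 -16 [429. 199.]
9 -17 17 [250. 334.]
9 -17 -16 [268. 291.]
9 17 17 [437. 326.]
9 17 -16 [432. 285.]
grip [[344. 262.]]
```

Call:
{"op": "play_rows", "data": {"rows": [{"dx":5,"dy":-5,"dz":-14,"wx":-1.2,"wy":0,"wz":0},{"dx":15,"dy":-10.5,"dz":-24.5,"wx":-2.2,"wy":0,"wz":0},{"dx":25,"dy":-10.5,"dz":-24.5,"wx":-2.2,"wy":0,"wz":0},{"dx":37,"dy":-10.5,"dz":-24.5,"wx":-2.2,"wy":0,"wz":0},{"dx":48,"dy":-10.5,"dz":-24.5,"wx":-2.2,"wy":0,"wz":0},{"dx":56,"dy":-10.5,"dz":-24.5,"wx":-2.2,"wy":0,"wz":0},{"dx":60,"dy":-10.5,"dz":-24.5,"wx":-2.2,"wy":0,"wz":0},{"dx":60,"dy":-10.5,"dz":-24.5,"wx":-2.2,"wy":0,"wz":0},{"dx":60,"dy":-10.5,"dz":-24.5,"wx":-2.2,"wy":0,"wz":0}]}}

```text
clock: 3.7
tool_pos: [0.5477, 0.1397, 0.2025]
tool_rot: [0.705, 0.054, 0.705, -0.054]
force: [-0.4, 0.4, -1.1]
opening: 0.995
```

```bash
python3 - <<'E'
from cell import env
from h import *
s,f=grab(env,"wrist","w5"); print(s["tool_pos"],s["clock"],s["force"]); print(T(s).round(4))
s,f=grab(env,"side","d5"); crop(f,120,180,270,320,4,"d5c.png")
E
```

```text
[0.54774014 0.1396728  0.20247329] 3.7 [-0.38414699  0.37242935 -1.14931948]
[[-3.000e-04  1.514e-01  9.885e-01  5.477e-01]
 [-0.000e+00  9.885e-01 -1.514e-01  1.397e-01]
 [-1.000e+00 -1.000e-04 -3.000e-04  2.025e-01]
 [ 0.000e+00  0.000e+00  0.000e+00  1.000e+00]]
```

View pics/w5.png

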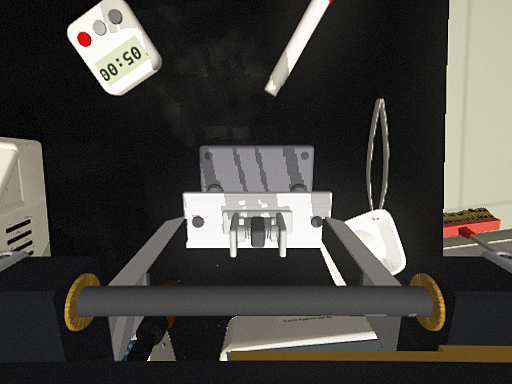

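View pics/d5c.png

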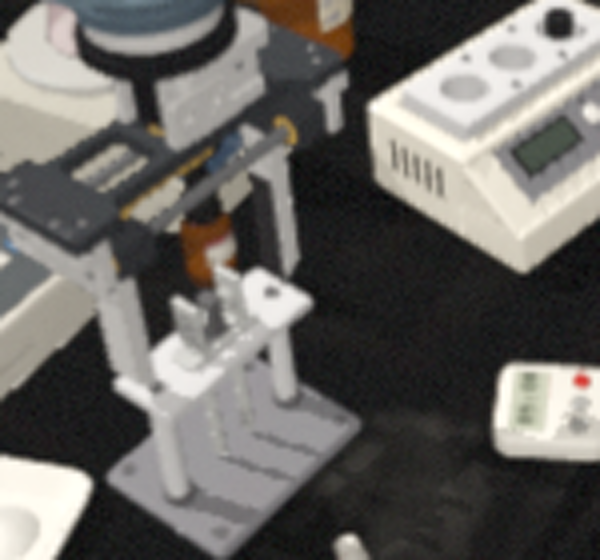

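Call:
{"op": "play_rows", "data": {"rows": [{"dx":2,"dy":1,"dz":-1.7,"wx":0,"wy":0,"wz":0},{"dx":4,"dy":1,"dz":-1.7,"wx":0,"wy":0,"wz":0},{"dx":4,"dy":1,"dz":-1.7,"wx":0,"wy":0,"wz":0},{"dx":4,"dy":1,"dz":-1.7,"wx":0,"wy":0,"wz":0}]}}

```text
clock: 4.13
tool_pos: [0.5459, 0.141, 0.1986]
tool_rot: [0.705, 0.054, 0.705, -0.054]
force: [-0.6, -0.0, -0.0]
opening: 0.998
```

Call:
{"op": "play_rows", "data": {"rows": [{"dx":0,"dy":0,"dz":0,"wx":0,"wy":0,"wz":0},{"dx":0,"dy":0,"dz":0,"wx":0,"wy":0,"wz":0},{"dx":0,"dy":0,"dz":0,"wx":0,"wy":0,"wz":0},{"dx":0,"dy":0,"dz":0,"wx":0,"wy":0,"wz":0},{"dx":0,"dy":0,"dz":0,"wx":0,"wy":0,"wz":0},{"dx":0,"dy":0,"dz":0,"wx":0,"wy":0,"wz":0},{"dx":0,"dy":0,"dz":0,"wx":0,"wy":0,"wz":0},{"dx":0,"dy":0,"dz":0,"wx":0,"wy":0,"wz":0}], "claw": -0.35, "squeeze": 20}}

```text
clock: 4.8
tool_pos: [0.5459, 0.1409, 0.1986]
tool_rot: [0.705, 0.054, 0.705, -0.054]
force: [-0.1, -0.5, 0.1]
opening: 0.471
```

```bash
python3 - <<'E'
from cell import env
from h import *
s,f=grab(env,"side","d6"); print(s["tool_pos"],s["clock"],s["force"],s["opening"]*94); print(T(s).round(4))
crop(f,120,180,270,320,4,"d6c.png")
s,f=grab(env,"wrist","w6")
E
```

```text
[0.54593999 0.14093299 0.19864592] 4.8 [-0.14579399 -0.54794958  0.10263015] 44.291135088040775
[[-0.      0.1513  0.9885  0.5459]
 [ 0.      0.9885 -0.1513  0.1409]
 [-1.      0.     -0.      0.1986]
 [ 0.      0.      0.      1.    ]]
```

View pics/d6c.png

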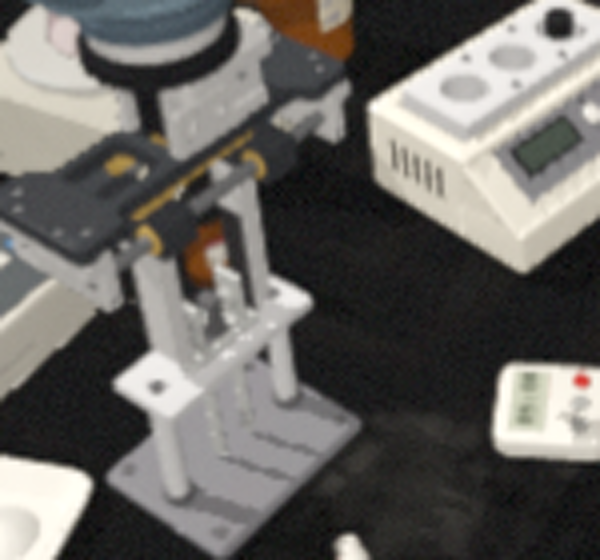

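View pics/w6.png

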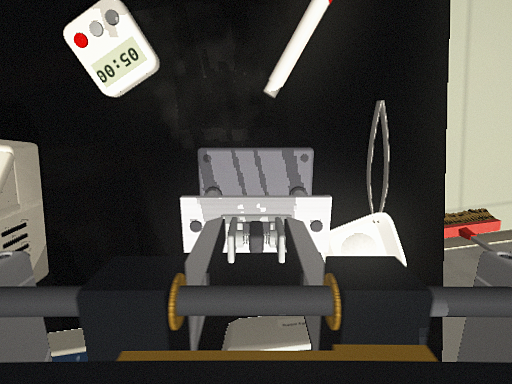

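Call:
{"op": "play_rows", "data": {"rows": [{"dx":0,"dy":0,"dz":0,"wx":0,"wy":0,"wz":0},{"dx":0,"dy":0,"dz":0,"wx":0,"wy":0,"wz":0},{"dx":0,"dy":0,"dz":0,"wx":0,"wy":0,"wz":0},{"dx":0,"dy":0,"dz":0,"wx":0,"wy":0,"wz":0},{"dx":0,"dy":0,"dz":0,"wx":0,"wy":0,"wz":0}]}}

```text
clock: 5.32
tool_pos: [0.546, 0.1409, 0.1987]
tool_rot: [0.705, 0.054, 0.705, -0.054]
force: [-0.3, -0.3, -0.1]
opening: 0.324
```

Call:
{"op": "play_rows", "data": {"rows": [{"dx":-3,"dy":0,"dz":0,"wx":0,"wy":0,"wz":0},{"dx":-9,"dy":0,"dz":0,"wx":0,"wy":0,"wz":0},{"dx":-17,"dy":0,"dz":0,"wx":0,"wy":0,"wz":0},{"dx":-26,"dy":0,"dz":0,"wx":0,"wy":0,"wz":0},{"dx":-36,"dy":0,"dz":0,"wx":0,"wy":0,"wz":0},{"dx":-46,"dy":0,"dz":0,"wx":0,"wy":0,"wz":0},{"dx":-56,"dy":0,"dz":0,"wx":0,"wy":0,"wz":0},{"dx":-66,"dy":0,"dz":0,"wx":0,"wy":0,"wz":0},{"dx":-76,"dy":0,"dz":0,"wx":0,"wy":0,"wz":0},{"dx":-86,"dy":0,"dz":0,"wx":0,"wy":0,"wz":0},{"dx":-96,"dy":0,"dz":0,"wx":0,"wy":0,"wz":0},{"dx":-103,"dy":0,"dz":0,"wx":0,"wy":0,"wz":0},{"dx":-108,"dy":0,"dz":0,"wx":0,"wy":0,"wz":0},{"dx":-110,"dy":0,"dz":0,"wx":0,"wy":0,"wz":0},{"dx":-110,"dy":0,"dz":0,"wx":0,"wy":0,"wz":0}]}}

```text
clock: 6.57
tool_pos: [0.5461, 0.1409, 0.3091]
tool_rot: [0.705, 0.054, 0.705, -0.054]
force: [-0.4, -0.1, -2.5]
opening: 0.33
```

```bash
python3 - <<'E'
from cell import env
from h import *
s,f=grab(env,"side","d7"); print(s["tool_pos"],s["clock"],s["force"],s["opening"]*94); print(T(s).round(4))
crop(f,120,130,270,290,4,"d7c.png")
s,f=grab(env,"wrist","w7")
E
```

```text
[0.54605722 0.14092901 0.3090711 ] 6.5667 [-0.35832592 -0.14854265 -2.49497631] 30.99502206224997
[[ 6.000e-04  1.513e-01  9.885e-01  5.461e-01]
 [ 0.000e+00  9.885e-01 -1.513e-01  1.409e-01]
 [-1.000e+00  1.000e-04  5.000e-04  3.091e-01]
 [ 0.000e+00  0.000e+00  0.000e+00  1.000e+00]]
```

View pics/d7c.png

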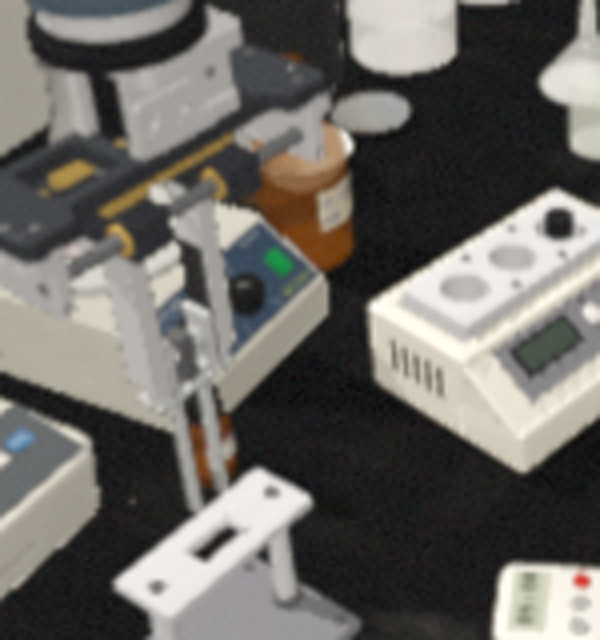

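View pics/w7.png

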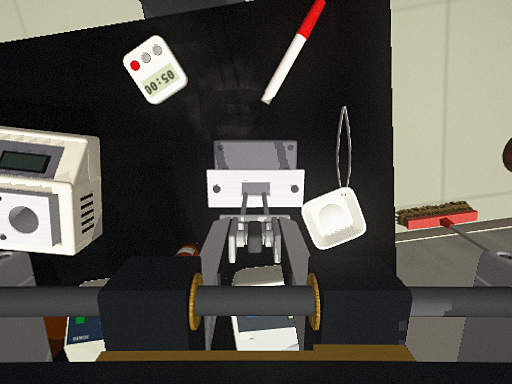

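Call:
{"op": "play_rows", "data": {"claw": -0.36, "rows": [{"dx":0,"dy":-5,"dz":0.7,"wx":0,"wy":0,"wz":0},{"dx":0,"dy":-15,"dz":2.2,"wx":0,"wy":0,"wz":0},{"dx":0,"dy":-32,"dz":4.7,"wx":0,"wy":0,"wz":0},{"dx":0,"dy":-55,"dz":8.1,"wx":0,"wy":0,"wz":0},{"dx":0,"dy":-80,"dz":11.8,"wx":0,"wy":0,"wz":0},{"dx":0,"dy":-105,"dz":15.5,"wx":0,"wy":0,"wz":0},{"dx":0,"dy":-130,"dz":19.2,"wx":0,"wy":0,"wz":0},{"dx":0,"dy":-155,"dz":22.9,"wx":0,"wy":0,"wz":0},{"dx":0,"dy":-180,"dz":26.6,"wx":0,"wy":0,"wz":0},{"dx":0,"dy":-205,"dz":30.3,"wx":0,"wy":0,"wz":0},{"dx":0,"dy":-228,"dz":33.7,"wx":0,"wy":0,"wz":0},{"dx":0,"dy":-248,"dz":36.7,"wx":0,"wy":0,"wz":0},{"dx":0,"dy":-262,"dz":38.7,"wx":0,"wy":0,"wz":0},{"dx":0,"dy":-269,"dz":39.8,"wx":0,"wy":0,"wz":0},{"dx":0,"dy":-270.6,"dz":40,"wx":0,"wy":0,"wz":0},{"dx":0,"dy":-270.6,"dz":40,"wx":0,"wy":0,"wz":0},{"dx":0,"dy":-270.6,"dz":40,"wx":0,"wy":0,"wz":0}]}}

```text
clock: 8.08
tool_pos: [0.5445, -0.1319, 0.3085]
tool_rot: [0.705, 0.054, 0.705, -0.053]
force: [0.6, -0.7, -1.5]
opening: 0.319
```

```bash
python3 - <<'E'
from cell import env
from h import *
s,f=grab(env,"wrist","w8"); print(s["tool_pos"],s["clock"],s["force"],s["opening"]*94); print(T(s).round(4))
M=campose(f,s)
crop(f,160,120,360,260,4,"w8c.png")
Tm=T(s)
for z in (-1,1):
  for y in (-9.25-1.75-1.75*0,9.25): pass
ax=Tm[:3,3]; print("predicted tips mid px", ((proj(f,M,[ax-[0,0,.078+.0037+.103]])-[160,120]+.5)*4-.5))
s,f=grab(env,"side","d8"); crop(f,170,120,320,240,5,"d8c.png")
E
```

```text
[ 0.54452472 -0.13192641  0.30853058] 8.0833 [ 0.60610788 -0.6653368  -1.52516066] 29.952199835556947
[[-2.000e-04  1.506e-01  9.886e-01  5.445e-01]
 [ 4.000e-04  9.886e-01 -1.506e-01 -1.319e-01]
 [-1.000e+00  4.000e-04 -3.000e-04  3.085e-01]
 [ 0.000e+00  0.000e+00  0.000e+00  1.000e+00]]
predicted tips mid px [[381.44081869 301.30244704]]
```

View pics/w8c.png

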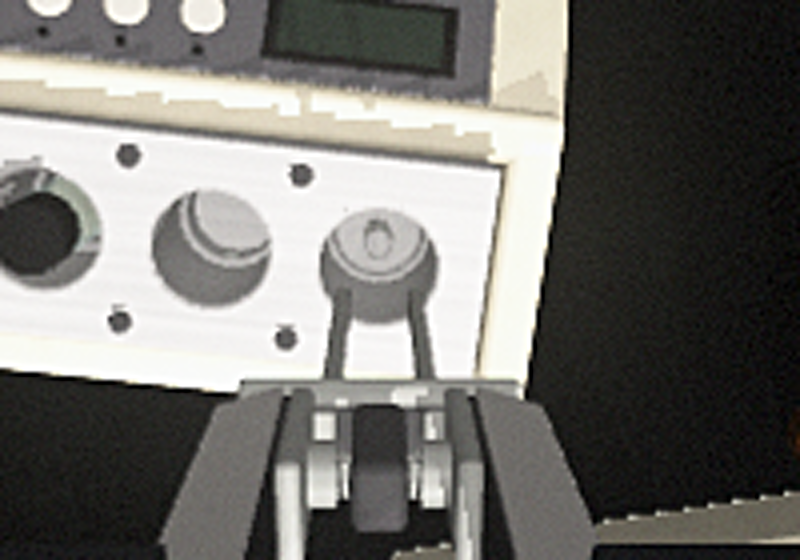

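View pics/d8c.png

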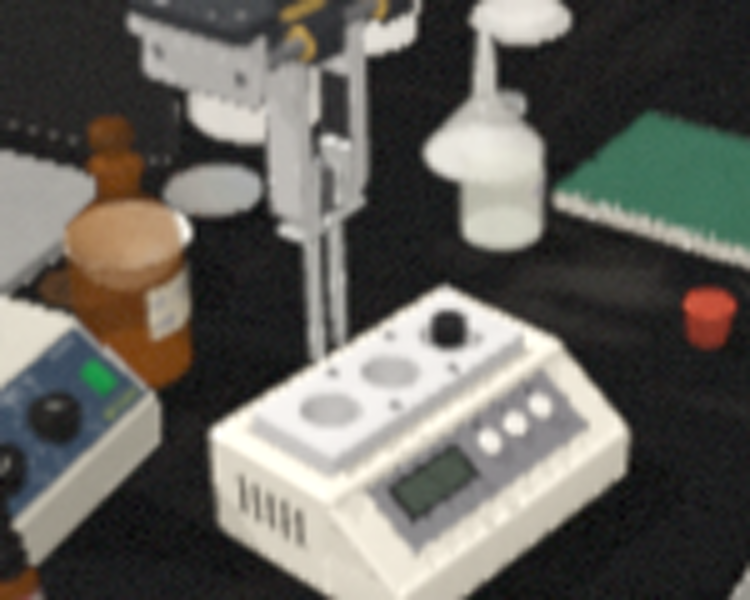

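```bash
python3 - <<'E'
from wells import *
s,f=load("w8"); M=campose(f,s)
wells(s,f,160,150,285,220,th=215,dbg="pics/m8.png")
# left well: upper arc points by hand rows
c=lambda p:[((a+.5)/4-.5+160,(b+.5)/4-.5+120) for a,b in p]
g=cv2.cvtColor(f["color"],cv2.COLOR_RGB2GRAY)
print("stem top",onplane(f,M,c([(378,229)]),.056).round(4))
# predicted rim of left & middle
for C in ((.5447,-.1326),(.5322,-.1791)):
  P=[(C[0]+.017*np.cos(t),C[1]+.017*np.sin(t),.086) for t in np.radians(range(0,360,5))]
  q=proj(f,M,P); q=((q-[160,120]+.5)*4-.5); 
  im=cv2.imread("pics/w8c.png") if C[0]>.54 else im
  cv2.polylines(im,[q.round().astype(np.int32)],True,(0,0,255),1)
cv2.imwrite("pics/w8o.png",im)
E
```

```text
[ 0.5515 -0.1722] r 0.0642 res 0.0366
[ 0.5324 -0.1793] r 0.0175 res 0.0004
[ 0.5183 -0.2258] r 0.0183 res 0.0075
[ 0.6173 -0.1813] r 0.1272 res 0.0122
stem top [[ 0.5397 -0.1321  0.056 ]]
```

View pics/w8o.png

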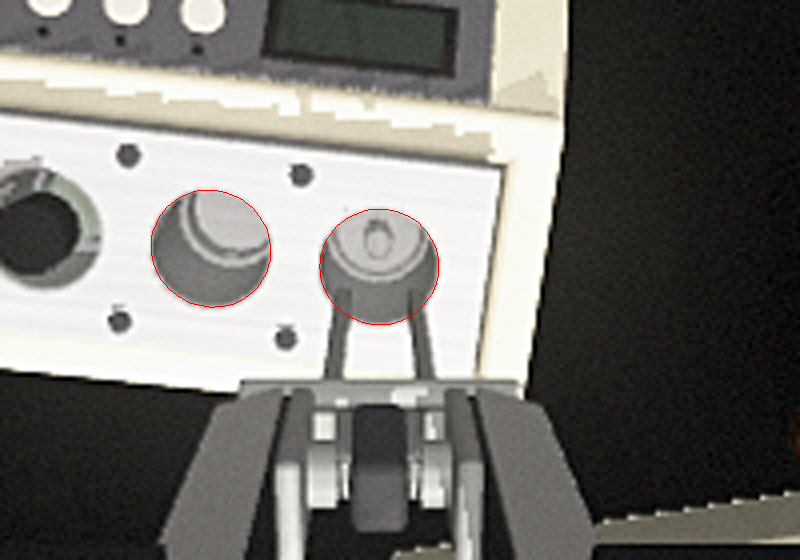

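Call:
{"op": "play_rows", "data": {"rows": [{"dx":4,"dy":-0.6,"dz":0.2,"wx":0,"wy":0,"wz":0},{"dx":12,"dy":-0.6,"dz":0.2,"wx":0,"wy":0,"wz":0},{"dx":22,"dy":-0.6,"dz":0.2,"wx":0,"wy":0,"wz":0},{"dx":32,"dy":-0.6,"dz":0.2,"wx":0,"wy":0,"wz":0},{"dx":40,"dy":-0.6,"dz":0.2,"wx":0,"wy":0,"wz":0},{"dx":45,"dy":-0.6,"dz":0.2,"wx":0,"wy":0,"wz":0},{"dx":50,"dy":-0.6,"dz":0.2,"wx":0,"wy":0,"wz":0},{"dx":54,"dy":-0.6,"dz":0.2,"wx":0,"wy":0,"wz":0},{"dx":56,"dy":-0.6,"dz":0.2,"wx":0,"wy":0,"wz":0},{"dx":56,"dy":-0.6,"dz":0.2,"wx":0,"wy":0,"wz":0}]}}

```text
clock: 9.02
tool_pos: [0.5446, -0.1332, 0.2522]
tool_rot: [0.705, 0.054, 0.705, -0.054]
force: [0.2, -0.4, -0.5]
opening: 0.325
```

```bash
python3 - <<'E'
from cell import env
from h import *
s,f=grab(env,"wrist","w9"); print(s["tool_pos"],s["clock"],s["force"],s["opening"]*94); print(T(s).round(4))
M=campose(f,s)
crop(f,160,120,360,260,4,"w9c.png")
E
```

```text
[ 0.54456571 -0.13320143  0.25223983] 9.0167 [ 0.24790158 -0.43789488 -0.48815945] 30.50900107139985
[[-5.000e-04  1.513e-01  9.885e-01  5.446e-01]
 [ 3.000e-04  9.885e-01 -1.513e-01 -1.332e-01]
 [-1.000e+00  2.000e-04 -6.000e-04  2.522e-01]
 [ 0.000e+00  0.000e+00  0.000e+00  1.000e+00]]
```

View pics/w9c.png

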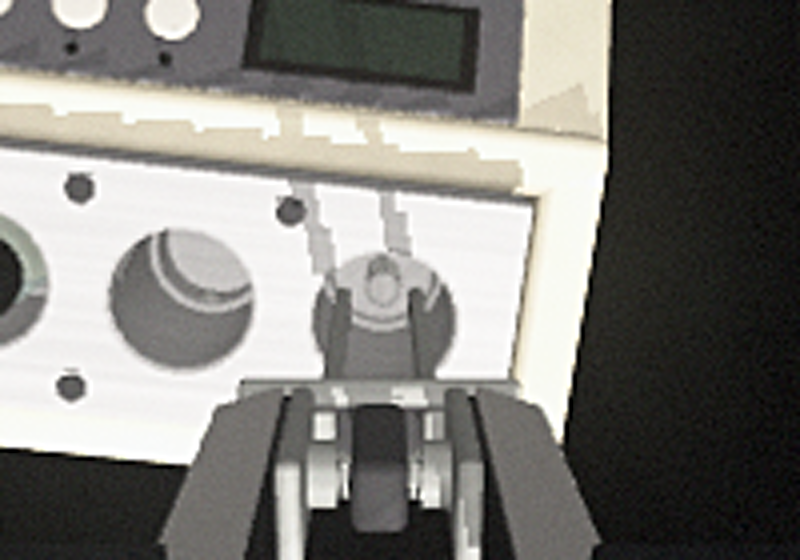

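Call:
{"op": "play_rows", "data": {"rows": [{"dx":3,"dy":0.8,"dz":0.1,"wx":0,"wy":0,"wz":0},{"dx":8,"dy":0.8,"dz":0.1,"wx":0,"wy":0,"wz":0},{"dx":13,"dy":0.8,"dz":0.1,"wx":0,"wy":0,"wz":0},{"dx":18,"dy":0.8,"dz":0.1,"wx":0,"wy":0,"wz":0},{"dx":22,"dy":0.8,"dz":0.1,"wx":0,"wy":0,"wz":0},{"dx":25,"dy":0.8,"dz":0.1,"wx":0,"wy":0,"wz":0},{"dx":27,"dy":0.8,"dz":0.1,"wx":0,"wy":0,"wz":0},{"dx":28,"dy":0.8,"dz":0.1,"wx":0,"wy":0,"wz":0},{"dx":28,"dy":0.8,"dz":0.1,"wx":0,"wy":0,"wz":0}]}}

```text
clock: 9.82
tool_pos: [0.5448, -0.1324, 0.2244]
tool_rot: [0.705, 0.054, 0.705, -0.054]
force: [0.3, 0.0, -0.7]
opening: 0.323
```

```bash
python3 - <<'E'
from cell import env
from h import *
s,f=grab(env,"wrist","w10"); print(s["tool_pos"],s["clock"],s["force"],s["opening"]*94); print(T(s).round(4))
M=campose(f,s)
crop(f,160,120,360,260,4,"w10c.png")
E
```

```text
[ 0.54483255 -0.13242392  0.22443032] 9.8167 [ 2.63250120e-01  3.26321629e-04 -6.71525179e-01] 30.3778650041258
[[-3.000e-04  1.512e-01  9.885e-01  5.448e-01]
 [ 1.000e-04  9.885e-01 -1.512e-01 -1.324e-01]
 [-1.000e+00  1.000e-04 -3.000e-04  2.244e-01]
 [ 0.000e+00  0.000e+00  0.000e+00  1.000e+00]]
```

View pics/w10c.png

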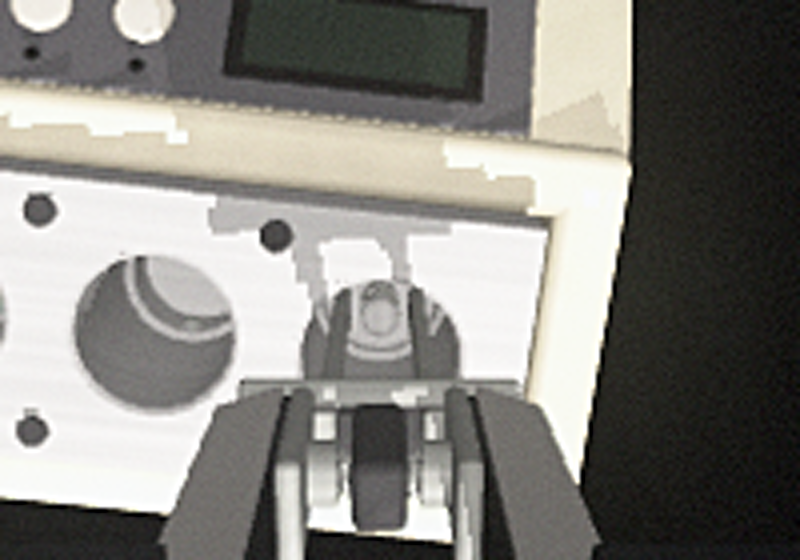

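Call:
{"op": "play_rows", "data": {"rows": [{"dx":1.5,"dy":0,"dz":0,"wx":0,"wy":0,"wz":0},{"dx":2.5,"dy":0,"dz":0,"wx":0,"wy":0,"wz":0},{"dx":3,"dy":0,"dz":0,"wx":0,"wy":0,"wz":0},{"dx":3,"dy":0,"dz":0,"wx":0,"wy":0,"wz":0}]}}

```text
clock: 10.2
tool_pos: [0.5448, -0.1324, 0.2215]
tool_rot: [0.705, 0.054, 0.705, -0.054]
force: [0.2, -0.8, -1.0]
opening: 0.319
```

Call:
{"op": "play_rows", "data": {"rows": [{"dx":0.5,"dy":0,"dz":0,"wx":0,"wy":0,"wz":0},{"dx":1,"dy":0,"dz":0,"wx":0,"wy":0,"wz":0},{"dx":1,"dy":0,"dz":0,"wx":0,"wy":0,"wz":0}]}}

```text
clock: 10.45
tool_pos: [0.5449, -0.1325, 0.2207]
tool_rot: [0.705, 0.054, 0.705, -0.054]
force: [-1.1, 0.2, -1.1]
opening: 0.323
```

Call:
{"op": "play_rows", "data": {"rows": [{"dx":0.5,"dy":0,"dz":0,"wx":0,"wy":0,"wz":0},{"dx":1,"dy":0,"dz":0,"wx":0,"wy":0,"wz":0},{"dx":1,"dy":0,"dz":0,"wx":0,"wy":0,"wz":0}]}}

```text
clock: 10.7
tool_pos: [0.5453, -0.1326, 0.2205]
tool_rot: [0.706, 0.054, 0.705, -0.054]
force: [0.1, -0.2, 4.1]
opening: 0.318
```

Call:
{"op": "play_rows", "data": {"rows": [{"dx":0.5,"dy":0,"dz":0,"wx":0,"wy":0,"wz":0},{"dx":0.5,"dy":0,"dz":0,"wx":0,"wy":0,"wz":0}]}}

```text
clock: 10.87
tool_pos: [0.5456, -0.1326, 0.2203]
tool_rot: [0.706, 0.053, 0.704, -0.054]
force: [0.2, 0.9, 5.6]
opening: 0.322
```

Call:
{"op": "play_rows", "data": {"claw": -1, "squeeze": 40, "rows": [{"dx":-1.5,"dy":0,"dz":0,"wx":0,"wy":0,"wz":0},{"dx":-1.5,"dy":0,"dz":0,"wx":0,"wy":0,"wz":0},{"dx":-1.5,"dy":0,"dz":0,"wx":0,"wy":0,"wz":0},{"dx":-1.5,"dy":0,"dz":0,"wx":0,"wy":0,"wz":0},{"dx":-1.5,"dy":0,"dz":0,"wx":0,"wy":0,"wz":0},{"dx":-1.5,"dy":0,"dz":0,"wx":0,"wy":0,"wz":0}]}}

```text
clock: 11.37
tool_pos: [0.5449, -0.1324, 0.2207]
tool_rot: [0.705, 0.054, 0.705, -0.054]
force: [-0.2, 0.4, 2.8]
opening: 0.221
```

```bash
python3 - <<'E'
from cell import env
from h import *
s=env.observe(); print(s["tool_pos"],s["clock"],s["force"],s["torque"],s["opening"]*94); print(T(s).round(4))
E
```

```text
[ 0.54489635 -0.13241081  0.22070251] 11.3667 [-0.16039497  0.39717303  2.80827979] [0.225073   0.03869081 0.00273456] 20.794673303254395
[[ 0.000e+00  1.512e-01  9.885e-01  5.449e-01]
 [ 1.000e-04  9.885e-01 -1.512e-01 -1.324e-01]
 [-1.000e+00  1.000e-04 -0.000e+00  2.207e-01]
 [ 0.000e+00  0.000e+00  0.000e+00  1.000e+00]]
```

Call:
{"op": "play_rows", "data": {"rows": [{"dx":0,"dy":0,"dz":0,"wx":0,"wy":0,"wz":0},{"dx":0,"dy":0,"dz":0,"wx":0,"wy":0,"wz":0}]}}

```text
clock: 11.53
tool_pos: [0.5449, -0.1324, 0.2207]
tool_rot: [0.705, 0.054, 0.705, -0.054]
force: [0.5, 0.7, 3.1]
opening: 0.226
```

```bash
python3 - <<'E'
from cell import env
from h import *
s,f=grab(env,"wrist","w11"); print(s["tool_pos"],s["clock"],s["force"],s["opening"]*94); 
crop(f,180,140,340,260,5,"w11c.png")
E
```

```text
[ 0.54489228 -0.13244702  0.22071217] 11.5333 [0.52874966 0.65531021 3.071205  ] 21.23882255457406
```

View pics/w11c.png

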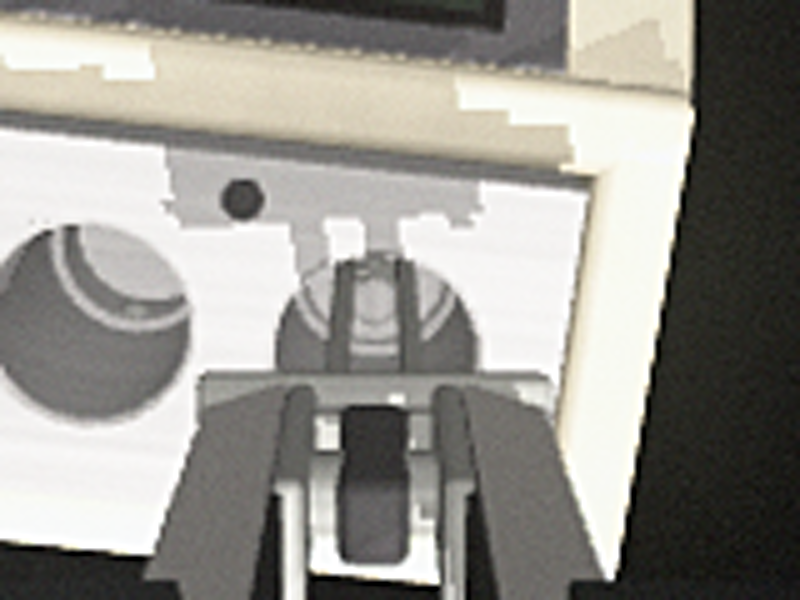

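Call:
{"op": "play_rows", "data": {"rows": [{"dx":-1,"dy":0,"dz":0,"wx":0,"wy":0,"wz":0},{"dx":-2,"dy":0,"dz":0,"wx":0,"wy":0,"wz":0},{"dx":-3,"dy":0,"dz":0,"wx":0,"wy":0,"wz":0},{"dx":-4,"dy":0,"dz":0,"wx":0,"wy":0,"wz":0}]}}

```text
clock: 11.92
tool_pos: [0.5442, -0.1322, 0.2234]
tool_rot: [0.704, 0.054, 0.706, -0.053]
force: [0.9, -1.0, -6.4]
opening: 0.224
```

```bash
python3 - <<'E'
from cell import env
from h import *
s,f=grab(env,"wrist","w12"); print(s["tool_pos"],s["clock"],s["force"],s["opening"]*94); 
crop(f,180,140,340,260,5,"w12c.png")
E
```

```text
[ 0.54424218 -0.13223557  0.22339535] 11.9167 [ 0.94433827 -1.04414551 -6.41825285] 21.05260571271766
```

View pics/w12c.png

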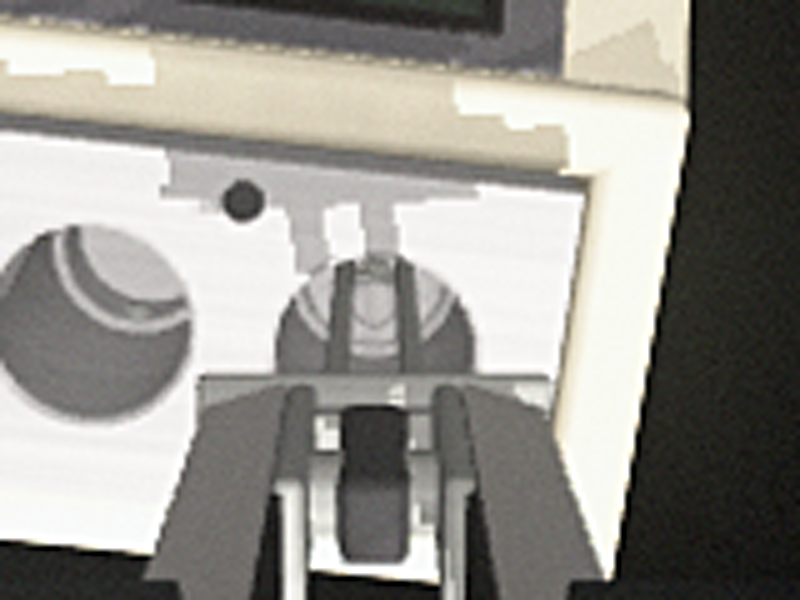

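Call:
{"op": "play_rows", "data": {"rows": [{"dx":-1.5,"dy":0,"dz":0,"wx":0,"wy":0,"wz":0},{"dx":-3,"dy":0,"dz":0,"wx":0,"wy":0,"wz":0},{"dx":-4.5,"dy":0,"dz":0,"wx":0,"wy":0,"wz":0},{"dx":-6,"dy":0,"dz":0,"wx":0,"wy":0,"wz":0},{"dx":-8,"dy":0,"dz":0,"wx":0,"wy":0,"wz":0}]}}

```text
clock: 12.38
tool_pos: [0.5451, -0.1325, 0.2333]
tool_rot: [0.705, 0.054, 0.705, -0.054]
force: [1.0, 0.6, -1.7]
opening: 0.224
```

```bash
python3 - <<'E'
from cell import env
from h import *
s,f=grab(env,"wrist","w13"); print(s["tool_pos"],s["clock"],s["force"],s["opening"]*94); 
crop(f,180,140,340,260,5,"w13c.png")
E
```

```text
[ 0.54506084 -0.13252363  0.23331557] 12.3833 [ 0.98280122  0.64588186 -1.73160438] 21.060243077199907
```

View pics/w13c.png

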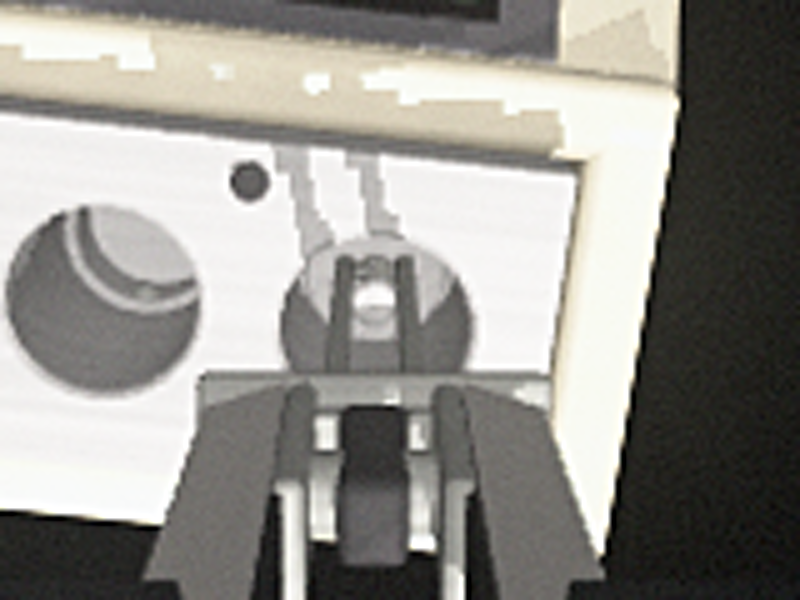

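Call:
{"op": "play_rows", "data": {"rows": [{"dx":-4,"dy":0,"dz":0,"wx":0,"wy":0,"wz":0},{"dx":-9,"dy":0,"dz":0,"wx":0,"wy":0,"wz":0},{"dx":-15,"dy":0,"dz":0,"wx":0,"wy":0,"wz":0},{"dx":-22,"dy":0,"dz":0,"wx":0,"wy":0,"wz":0},{"dx":-29,"dy":0,"dz":0,"wx":0,"wy":0,"wz":0},{"dx":-36,"dy":0,"dz":0,"wx":0,"wy":0,"wz":0},{"dx":-43,"dy":0,"dz":0,"wx":0,"wy":0,"wz":0},{"dx":-50,"dy":0,"dz":0,"wx":0,"wy":0,"wz":0},{"dx":-57,"dy":0,"dz":0,"wx":0,"wy":0,"wz":0},{"dx":-63,"dy":0,"dz":0,"wx":0,"wy":0,"wz":0},{"dx":-66,"dy":0,"dz":0,"wx":0,"wy":0,"wz":0},{"dx":-66,"dy":0,"dz":0,"wx":0,"wy":0,"wz":0},{"dx":-66,"dy":0,"dz":0,"wx":0,"wy":0,"wz":0}]}}

```text
clock: 13.52
tool_pos: [0.5448, -0.1324, 0.2986]
tool_rot: [0.705, 0.054, 0.705, -0.054]
force: [0.4, -1.1, -1.7]
opening: 0.225
```

```bash
python3 - <<'E'
from cell import env
from h import *
s,f=grab(env,"wrist","w14"); print(s["tool_pos"],s["clock"],s["force"],s["opening"]*94);print(T(s).round(4)) 
crop(f,160,120,360,260,4,"w14c.png")
s,f=grab(env,"side","d14"); crop(f,170,120,320,240,5,"d14c.png")
E
```

```text
[ 0.54484173 -0.13241502  0.29862069] 13.5167 [ 0.35743336 -1.10896051 -1.677379  ] 21.191375391957095
[[-1.000e-04  1.512e-01  9.885e-01  5.448e-01]
 [ 1.000e-04  9.885e-01 -1.512e-01 -1.324e-01]
 [-1.000e+00  0.000e+00 -1.000e-04  2.986e-01]
 [ 0.000e+00  0.000e+00  0.000e+00  1.000e+00]]
```

View pics/w14c.png

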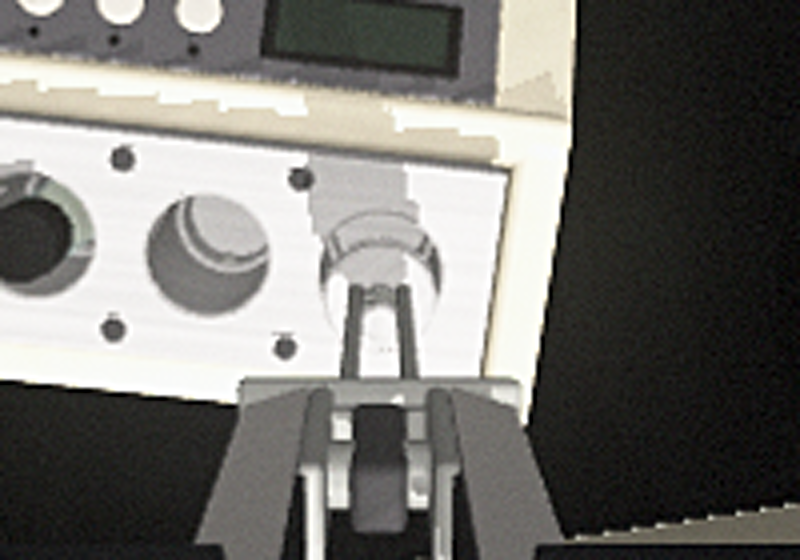

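View pics/d14c.png

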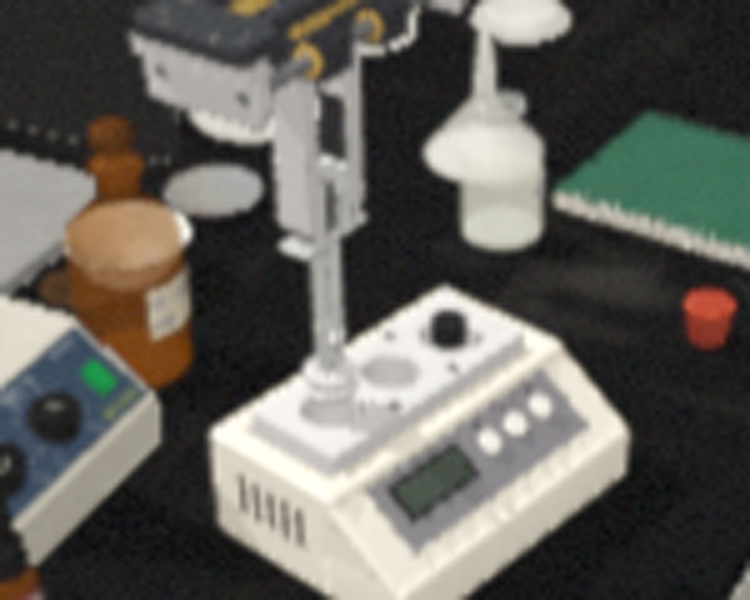

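Call:
{"op": "play_rows", "data": {"rows": [{"dx":0,"dy":-3,"dz":-0.3,"wx":0,"wy":0,"wz":0},{"dx":0,"dy":-9,"dz":-1,"wx":0,"wy":0,"wz":0},{"dx":0,"dy":-17,"dz":-1.9,"wx":0,"wy":0,"wz":0},{"dx":0,"dy":-25,"dz":-2.7,"wx":0,"wy":0,"wz":0},{"dx":0,"dy":-33,"dz":-3.6,"wx":0,"wy":0,"wz":0},{"dx":0,"dy":-40,"dz":-4.4,"wx":0,"wy":0,"wz":0},{"dx":0,"dy":-45,"dz":-4.9,"wx":0,"wy":0,"wz":0},{"dx":0,"dy":-47.7,"dz":-5.2,"wx":0,"wy":0,"wz":0},{"dx":0,"dy":-47.7,"dz":-5.2,"wx":0,"wy":0,"wz":0},{"dx":0,"dy":-47.7,"dz":-5.2,"wx":0,"wy":0,"wz":0}]}}

```text
clock: 14.45
tool_pos: [0.5325, -0.1789, 0.2987]
tool_rot: [0.705, 0.054, 0.705, -0.054]
force: [-0.5, 0.4, -1.3]
opening: 0.226
```

```bash
python3 - <<'E'
from cell import env
from wells import *
s,f=grab(env,"wrist","w15"); print(s["tool_pos"],s["clock"],s["force"],s["opening"]*94);print(T(s).round(4)) 
crop(f,160,120,360,260,4,"w15c.png")
wells(s,f,280,150,345,215,th=215)
E
```

```text
[ 0.53248979 -0.17887581  0.29865228] 14.45 [-0.45479741  0.36726884 -1.31763796] 21.226184375560006
[[-0.000e+00  1.515e-01  9.885e-01  5.325e-01]
 [ 2.000e-04  9.885e-01 -1.515e-01 -1.789e-01]
 [-1.000e+00  2.000e-04 -0.000e+00  2.987e-01]
 [ 0.000e+00  0.000e+00  0.000e+00  1.000e+00]]
[ 0.5449 -0.1327] r 0.0174 res 0.0002
[ 0.5234 -0.124 ] r 0.0282 res 0.012
```

View pics/w15c.png

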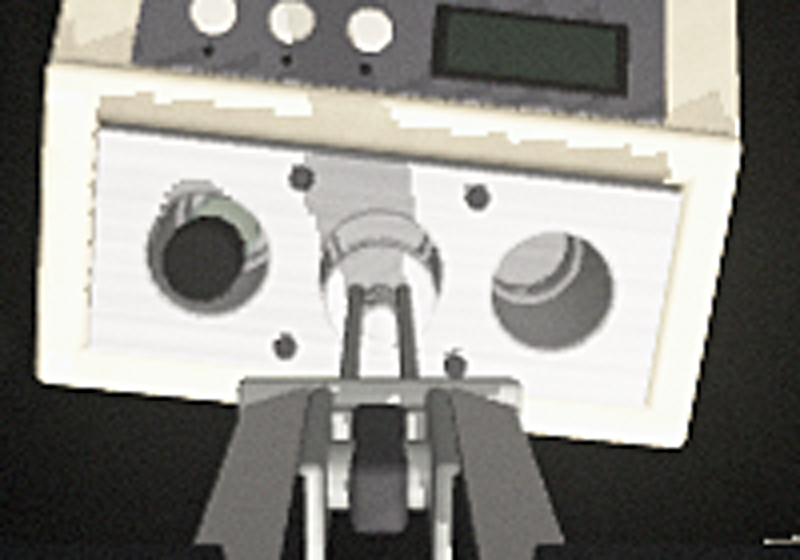

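Call:
{"op": "play_rows", "data": {"rows": [{"dx":3,"dy":0,"dz":0,"wx":0,"wy":0,"wz":0},{"dx":8,"dy":0,"dz":0,"wx":0,"wy":0,"wz":0},{"dx":14,"dy":0,"dz":0,"wx":0,"wy":0,"wz":0},{"dx":20,"dy":0,"dz":0,"wx":0,"wy":0,"wz":0},{"dx":27,"dy":0,"dz":0,"wx":0,"wy":0,"wz":0},{"dx":34,"dy":0,"dz":0,"wx":0,"wy":0,"wz":0},{"dx":41,"dy":0,"dz":0,"wx":0,"wy":0,"wz":0},{"dx":47,"dy":0,"dz":0,"wx":0,"wy":0,"wz":0},{"dx":52,"dy":0,"dz":0,"wx":0,"wy":0,"wz":0},{"dx":56,"dy":0,"dz":0,"wx":0,"wy":0,"wz":0},{"dx":57,"dy":0,"dz":0,"wx":0,"wy":0,"wz":0},{"dx":57,"dy":0,"dz":0,"wx":0,"wy":0,"wz":0},{"dx":57,"dy":0,"dz":0,"wx":0,"wy":0,"wz":0}]}}

```text
clock: 15.58
tool_pos: [0.5327, -0.1789, 0.2419]
tool_rot: [0.705, 0.054, 0.705, -0.054]
force: [-0.3, -0.2, -1.3]
opening: 0.226
```

```bash
python3 - <<'E'
from cell import env
from wells import *
s=env.observe(); print(s["tool_pos"],s["clock"],s["force"],s["torque"],s["opening"]*94);print(T(s).round(4)) 
E
```

```text
[ 0.53267153 -0.17889153  0.24191627] 15.5833 [-0.28189845 -0.23670693 -1.31962241] [ 0.1032681  -0.04218494  0.03720727] 21.214971924706788
[[ 4.000e-04  1.512e-01  9.885e-01  5.327e-01]
 [-2.000e-04  9.885e-01 -1.512e-01 -1.789e-01]
 [-1.000e+00 -2.000e-04  4.000e-04  2.419e-01]
 [ 0.000e+00  0.000e+00  0.000e+00  1.000e+00]]
```

Call:
{"op": "play_rows", "data": {"rows": [{"dx":1,"dy":0,"dz":-0.2,"wx":0,"wy":0,"wz":0},{"dx":2.2,"dy":0,"dz":-0.2,"wx":0,"wy":0,"wz":0},{"dx":3.4,"dy":0,"dz":-0.2,"wx":0,"wy":0,"wz":0},{"dx":4.6,"dy":0,"dz":-0.2,"wx":0,"wy":0,"wz":0},{"dx":5.8,"dy":0,"dz":-0.2,"wx":0,"wy":0,"wz":0},{"dx":7,"dy":0,"dz":-0.2,"wx":0,"wy":0,"wz":0},{"dx":8,"dy":0,"dz":-0.2,"wx":0,"wy":0,"wz":0},{"dx":8,"dy":0,"dz":-0.2,"wx":0,"wy":0,"wz":0}]}}

```text
clock: 16.25
tool_pos: [0.5322, -0.1787, 0.2333]
tool_rot: [0.705, 0.054, 0.705, -0.054]
force: [-0.3, -0.1, -1.3]
opening: 0.226
```

Call:
{"op": "play_rows", "data": {"rows": [{"dx":1.2,"dy":0,"dz":0.1,"wx":0,"wy":0,"wz":0},{"dx":2.4,"dy":0,"dz":0.1,"wx":0,"wy":0,"wz":0},{"dx":3.6,"dy":0,"dz":0.1,"wx":0,"wy":0,"wz":0},{"dx":4.8,"dy":0,"dz":0.1,"wx":0,"wy":0,"wz":0},{"dx":6,"dy":0,"dz":0.1,"wx":0,"wy":0,"wz":0},{"dx":7,"dy":0,"dz":0.1,"wx":0,"wy":0,"wz":0}]}}

```text
clock: 16.75
tool_pos: [0.5327, -0.1789, 0.2271]
tool_rot: [0.705, 0.054, 0.705, -0.054]
force: [-1.8, 1.0, 1.9]
opening: 0.227
```

Call:
{"op": "play_rows", "data": {"rows": [{"dx":1,"dy":0,"dz":0,"wx":0,"wy":0,"wz":0},{"dx":2,"dy":0,"dz":0,"wx":0,"wy":0,"wz":0},{"dx":2.5,"dy":0,"dz":0,"wx":0,"wy":0,"wz":0}]}}

```text
clock: 17.0
tool_pos: [0.5324, -0.1788, 0.2239]
tool_rot: [0.705, 0.054, 0.705, -0.054]
force: [-0.5, 0.2, -1.4]
opening: 0.225
```

Call:
{"op": "play_rows", "data": {"rows": [{"dx":1,"dy":0,"dz":0,"wx":0,"wy":0,"wz":0},{"dx":2,"dy":0,"dz":0,"wx":0,"wy":0,"wz":0},{"dx":2,"dy":0,"dz":0,"wx":0,"wy":0,"wz":0}]}}

```text
clock: 17.25
tool_pos: [0.5322, -0.1787, 0.2215]
tool_rot: [0.705, 0.054, 0.705, -0.054]
force: [0.2, 0.1, -2.6]
opening: 0.223
```

Call:
{"op": "play_rows", "data": {"rows": [{"dx":0.7,"dy":0,"dz":0,"wx":0,"wy":0,"wz":0},{"dx":1.4,"dy":0,"dz":0,"wx":0,"wy":0,"wz":0},{"dx":1.4,"dy":0,"dz":0,"wx":0,"wy":0,"wz":0}]}}

```text
clock: 17.5
tool_pos: [0.5324, -0.1787, 0.2207]
tool_rot: [0.705, 0.054, 0.705, -0.054]
force: [0.7, 0.2, -1.1]
opening: 0.226
```

Call:
{"op": "play_rows", "data": {"rows": [{"dx":0.7,"dy":0,"dz":0,"wx":0,"wy":0,"wz":0},{"dx":1.4,"dy":0,"dz":0,"wx":0,"wy":0,"wz":0},{"dx":1.4,"dy":0,"dz":0,"wx":0,"wy":0,"wz":0}]}}

```text
clock: 17.75
tool_pos: [0.5328, -0.1789, 0.2207]
tool_rot: [0.705, 0.054, 0.705, -0.054]
force: [-1.2, 1.9, 5.5]
opening: 0.226
```

Call:
{"op": "play_rows", "data": {"rows": [{"dx":0.7,"dy":0,"dz":0,"wx":0,"wy":0,"wz":0},{"dx":1.4,"dy":0,"dz":0,"wx":0,"wy":0,"wz":0},{"dx":1.4,"dy":0,"dz":0,"wx":0,"wy":0,"wz":0}]}}

```text
clock: 18.0
tool_pos: [0.5332, -0.1791, 0.2206]
tool_rot: [0.706, 0.053, 0.704, -0.054]
force: [-3.6, 2.0, 11.1]
opening: 0.225
```

Call:
{"op": "play_rows", "data": {"rows": [{"dx":0.5,"dy":0.3,"dz":-0.4,"wx":0,"wy":0,"wz":0},{"dx":1,"dy":0.3,"dz":-0.6,"wx":0,"wy":0,"wz":0},{"dx":1,"dy":0.3,"dz":-0.6,"wx":0,"wy":0,"wz":0},{"dx":1,"dy":0.3,"dz":-0.6,"wx":0,"wy":0,"wz":0}]}}

```text
clock: 18.33
tool_pos: [0.5331, -0.1789, 0.2206]
tool_rot: [0.706, 0.053, 0.704, -0.054]
force: [-2.9, 2.0, 14.7]
opening: 0.224
```

Call:
{"op": "play_rows", "data": {"rows": [{"dx":0,"dy":0,"dz":0,"wx":0,"wy":0,"wz":0},{"dx":0,"dy":0,"dz":0,"wx":0,"wy":0,"wz":0},{"dx":0,"dy":0,"dz":0,"wx":0,"wy":0,"wz":0},{"dx":0,"dy":0,"dz":0,"wx":0,"wy":0,"wz":0}]}}

```text
clock: 18.67
tool_pos: [0.5331, -0.1789, 0.2206]
tool_rot: [0.706, 0.053, 0.704, -0.054]
force: [-3.5, 2.3, 14.5]
opening: 0.228
```

Call:
{"op": "play_rows", "data": {"rows": [{"dx":0.2,"dy":0,"dz":-0.2,"wx":0,"wy":0,"wz":0},{"dx":0.2,"dy":0,"dz":-0.2,"wx":0,"wy":0,"wz":0},{"dx":0.2,"dy":0,"dz":-0.2,"wx":0,"wy":0,"wz":0},{"dx":0.2,"dy":0,"dz":-0.2,"wx":0,"wy":0,"wz":0},{"dx":0.2,"dy":0,"dz":-0.2,"wx":0,"wy":0,"wz":0},{"dx":0.2,"dy":0,"dz":-0.2,"wx":0,"wy":0,"wz":0},{"dx":0.2,"dy":0,"dz":-0.2,"wx":0,"wy":0,"wz":0},{"dx":0.2,"dy":0,"dz":-0.2,"wx":0,"wy":0,"wz":0}]}}

```text
clock: 19.33
tool_pos: [0.533, -0.179, 0.2206]
tool_rot: [0.706, 0.053, 0.704, -0.054]
force: [-3.4, 2.7, 14.2]
opening: 0.222
```

Call:
{"op": "play_rows", "data": {"rows": [{"dx":-1.2,"dy":0,"dz":0.2,"wx":0,"wy":0,"wz":0},{"dx":-2.4,"dy":-0.3,"dz":0.8,"wx":0,"wy":0,"wz":0},{"dx":-3.2,"dy":-0.3,"dz":0.8,"wx":0,"wy":0,"wz":0},{"dx":-3.2,"dy":-0.3,"dz":0.8,"wx":0,"wy":0,"wz":0}]}}

```text
clock: 19.67
tool_pos: [0.5327, -0.1789, 0.2207]
tool_rot: [0.705, 0.054, 0.705, -0.054]
force: [-1.3, 0.6, 6.0]
opening: 0.226
```

Call:
{"op": "play_rows", "data": {"claw": -0.36, "squeeze": 20, "rows": [{"dx":0,"dy":0,"dz":0,"wx":0,"wy":0,"wz":0},{"dx":0,"dy":0,"dz":0,"wx":0,"wy":0,"wz":0},{"dx":0,"dy":0,"dz":0,"wx":0,"wy":0,"wz":0},{"dx":0,"dy":0,"dz":0,"wx":0,"wy":0,"wz":0},{"dx":0,"dy":0,"dz":0,"wx":0,"wy":0,"wz":0}]}}

```text
clock: 20.08
tool_pos: [0.5326, -0.1791, 0.2201]
tool_rot: [0.705, 0.053, 0.705, -0.054]
force: [-0.1, 0.3, 3.3]
opening: 0.321
```

```bash
python3 - <<'E'
from cell import env
from h import *
s,f=grab(env,"wrist","w16"); print(s["tool_pos"],s["clock"],s["force"],s["opening"]*94);print(T(s).round(4)) 
crop(f,180,140,340,260,5,"w16c.png")
E
```

```text
[ 0.53261665 -0.17907581  0.22014563] 20.0833 [-0.06469358  0.33050121  3.28561725] 30.144443161288425
[[ 6.000e-04  1.513e-01  9.885e-01  5.326e-01]
 [-7.000e-04  9.885e-01 -1.513e-01 -1.791e-01]
 [-1.000e+00 -6.000e-04  7.000e-04  2.201e-01]
 [ 0.000e+00  0.000e+00  0.000e+00  1.000e+00]]
```

View pics/w16c.png

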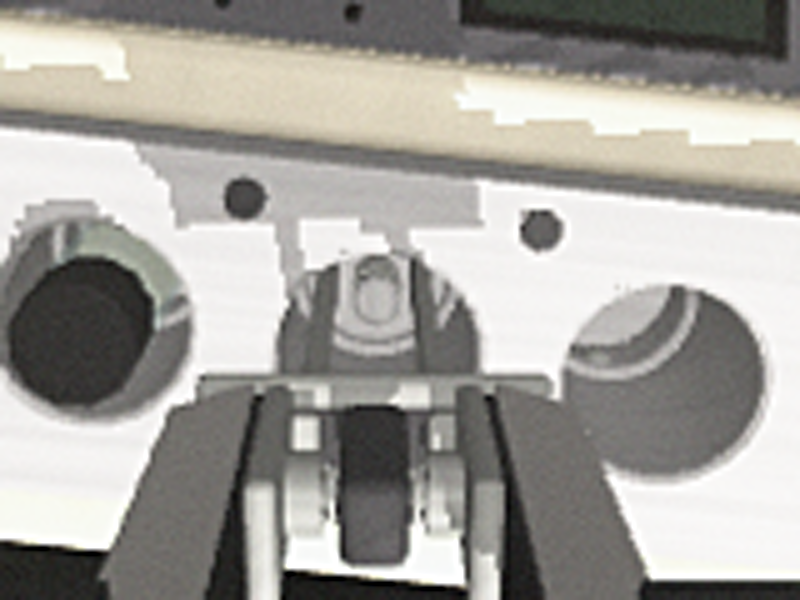

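Call:
{"op": "play_rows", "data": {"rows": [{"dx":-2,"dy":0,"dz":0,"wx":0,"wy":0,"wz":0},{"dx":-5,"dy":0,"dz":0,"wx":0,"wy":0,"wz":0},{"dx":-9,"dy":0,"dz":0,"wx":0,"wy":0,"wz":0},{"dx":-14,"dy":0,"dz":0,"wx":0,"wy":0,"wz":0},{"dx":-20,"dy":0,"dz":0,"wx":0,"wy":0,"wz":0},{"dx":-27,"dy":0,"dz":0,"wx":0,"wy":0,"wz":0},{"dx":-35,"dy":0,"dz":0,"wx":0,"wy":0,"wz":0},{"dx":-44,"dy":0,"dz":0,"wx":0,"wy":0,"wz":0},{"dx":-54,"dy":0,"dz":0,"wx":0,"wy":0,"wz":0},{"dx":-64,"dy":0,"dz":0,"wx":0,"wy":0,"wz":0},{"dx":-74,"dy":0,"dz":0,"wx":0,"wy":0,"wz":0},{"dx":-82,"dy":0,"dz":0,"wx":0,"wy":0,"wz":0},{"dx":-87,"dy":0,"dz":0,"wx":0,"wy":0,"wz":0},{"dx":-90,"dy":0,"dz":0,"wx":0,"wy":0,"wz":0},{"dx":-90,"dy":0,"dz":0,"wx":0,"wy":0,"wz":0},{"dx":-90,"dy":0,"dz":0,"wx":0,"wy":0,"wz":0}]}}

```text
clock: 21.47
tool_pos: [0.5323, -0.1787, 0.3097]
tool_rot: [0.705, 0.054, 0.705, -0.054]
force: [0.5, -0.4, -1.6]
opening: 0.318
```

```bash
python3 - <<'E'
from cell import env
from h import *
s,f=grab(env,"wrist","w17"); print(s["tool_pos"],s["clock"],s["force"],s["opening"]*94);print(T(s).round(4)) 
crop(f,160,120,360,260,4,"w17c.png")
M=campose(f,s); 
for o in (.0017,.0025,.0037): print("predicted tips mid",((proj(f,M,[T(s)[:3,3]-[0,0,.078+o+.103]])-[160,120]+.5)*4-.5))
E
```

```text
[ 0.5323027  -0.17873057  0.30966385] 21.4667 [ 0.53221552 -0.37350755 -1.64538103] 29.854848112710688
[[-4.000e-04  1.513e-01  9.885e-01  5.323e-01]
 [ 3.000e-04  9.885e-01 -1.513e-01 -1.787e-01]
 [-1.000e+00  2.000e-04 -5.000e-04  3.097e-01]
 [ 0.000e+00  0.000e+00  0.000e+00  1.000e+00]]
predicted tips mid [[381.60614968 303.53891023]]
predicted tips mid [[381.59827927 302.69226521]]
predicted tips mid [[381.5865561  301.43115756]]
```

View pics/w17c.png

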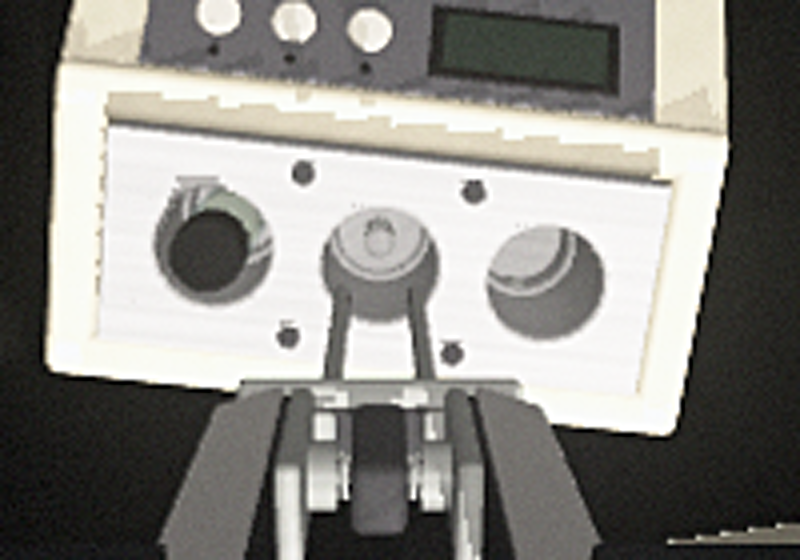

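Call:
{"op": "play_rows", "data": {"rows": [{"dx":0,"dy":5,"dz":-0.5,"wx":0,"wy":0,"wz":0},{"dx":0,"dy":15,"dz":-1.6,"wx":0,"wy":0,"wz":0},{"dx":0,"dy":32,"dz":-3.5,"wx":0,"wy":0,"wz":0},{"dx":0,"dy":55,"dz":-6,"wx":0,"wy":0,"wz":0},{"dx":0,"dy":80,"dz":-8.8,"wx":0,"wy":0,"wz":0},{"dx":0,"dy":105,"dz":-11.5,"wx":0,"wy":0,"wz":0},{"dx":0,"dy":130,"dz":-14.2,"wx":0,"wy":0,"wz":0},{"dx":0,"dy":155,"dz":-17,"wx":0,"wy":0,"wz":0},{"dx":0,"dy":180,"dz":-19.7,"wx":0,"wy":0,"wz":0},{"dx":0,"dy":205,"dz":-22.4,"wx":0,"wy":0,"wz":0},{"dx":0,"dy":230,"dz":-25.2,"wx":0,"wy":0,"wz":0},{"dx":0,"dy":255,"dz":-27.9,"wx":0,"wy":0,"wz":0},{"dx":0,"dy":278,"dz":-30.4,"wx":0,"wy":0,"wz":0},{"dx":0,"dy":297,"dz":-32.5,"wx":0,"wy":0,"wz":0},{"dx":0,"dy":310,"dz":-33.9,"wx":0,"wy":0,"wz":0},{"dx":0,"dy":316,"dz":-34.6,"wx":0,"wy":0,"wz":0},{"dx":0,"dy":318,"dz":-34.8,"wx":0,"wy":0,"wz":0},{"dx":0,"dy":318,"dz":-34.8,"wx":0,"wy":0,"wz":0},{"dx":0,"dy":318,"dz":-34.8,"wx":0,"wy":0,"wz":0}]}}

```text
clock: 23.1
tool_pos: [0.5462, 0.1402, 0.3099]
tool_rot: [0.705, 0.054, 0.705, -0.054]
force: [1.3, -0.1, -0.9]
opening: 0.322
```

```bash
python3 - <<'E'
from cell import env
from h import *
s,f=grab(env,"wrist","w18"); print(s["tool_pos"],s["clock"],s["force"],s["opening"]*94);print(T(s).round(4)) 
crop(f,190,130,320,230,6,"w18c.png")
s,f=load("w7"); crop(f,190,130,320,230,6,"w7c.png"); print(s["tool_pos"])
E
```

```text
[0.54615679 0.14016831 0.30988195] 23.1 [ 1.29858802 -0.09819913 -0.92241322] 30.244271241350265
[[-2.000e-04  1.520e-01  9.884e-01  5.462e-01]
 [-3.000e-04  9.884e-01 -1.520e-01  1.402e-01]
 [-1.000e+00 -4.000e-04 -1.000e-04  3.099e-01]
 [ 0.000e+00  0.000e+00  0.000e+00  1.000e+00]]
[0.54587303 0.1409426  0.30850129]
```

View pics/w18c.png

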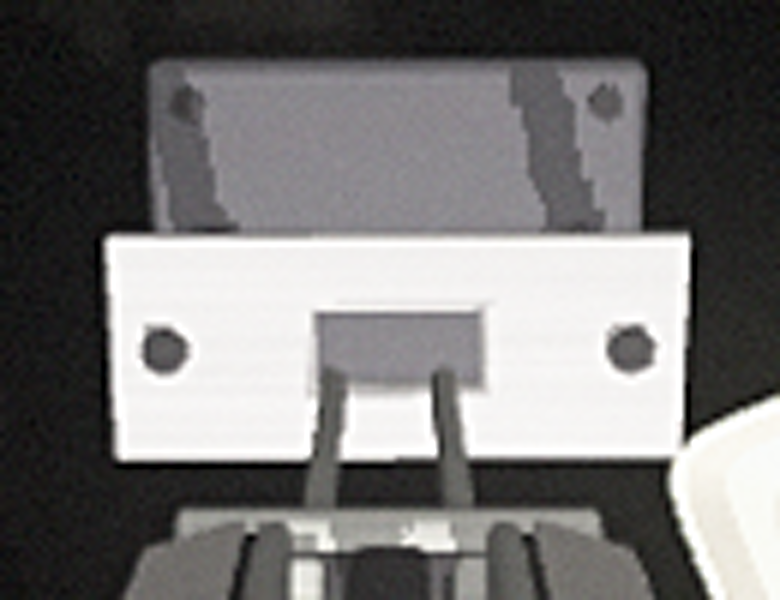

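View pics/w7c.png

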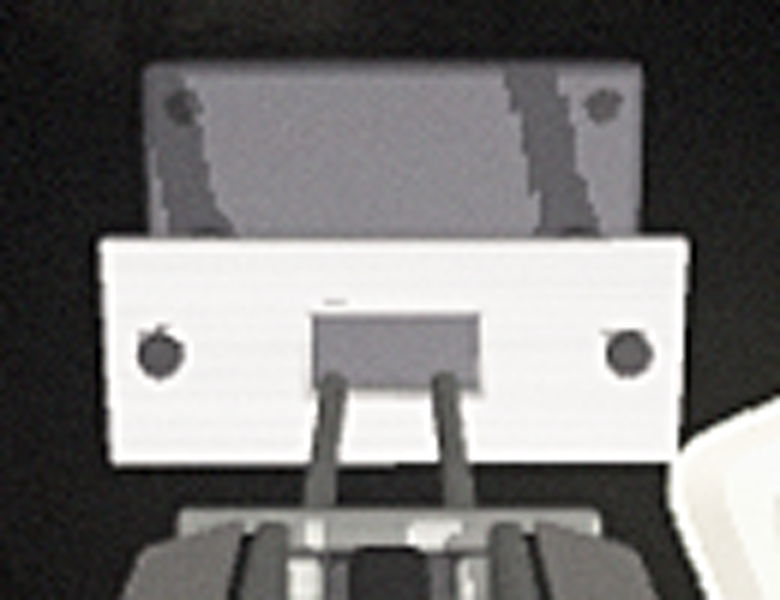

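Call:
{"op": "play_rows", "data": {"rows": [{"dx":3,"dy":0.7,"dz":0,"wx":0,"wy":0,"wz":0},{"dx":8,"dy":0.7,"dz":0,"wx":0,"wy":0,"wz":0},{"dx":14,"dy":0.7,"dz":0,"wx":0,"wy":0,"wz":0},{"dx":20,"dy":0.7,"dz":0,"wx":0,"wy":0,"wz":0},{"dx":27,"dy":0.7,"dz":0,"wx":0,"wy":0,"wz":0},{"dx":35,"dy":0.7,"dz":0,"wx":0,"wy":0,"wz":0},{"dx":35,"dy":0.7,"dz":0,"wx":0,"wy":0,"wz":0}]}}

```text
clock: 23.73
tool_pos: [0.5453, 0.1414, 0.2724]
tool_rot: [0.704, 0.053, 0.706, -0.054]
force: [-0.1, 0.4, -1.7]
opening: 0.321
```

```bash
python3 - <<'E'
from cell import env
from h import *
s,f=grab(env,"wrist","w19"); print(s["tool_pos"],s["clock"],s["force"],s["opening"]*94)
crop(f,190,130,320,230,6,"w19c.png")
E
```

```text
[0.54526383 0.14139687 0.27242205] 23.7333 [-0.05881884  0.39410097 -1.7392819 ] 30.17238499010535
```

View pics/w19c.png

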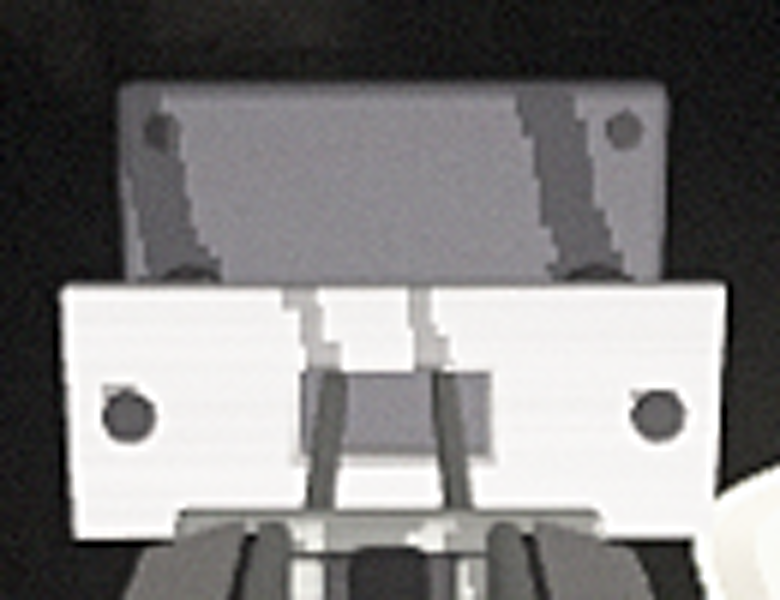

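Call:
{"op": "play_rows", "data": {"rows": [{"dx":4,"dy":-0.3,"dz":0.6,"wx":0,"wy":0,"wz":0},{"dx":10,"dy":-0.3,"dz":0.6,"wx":0,"wy":0,"wz":0},{"dx":17,"dy":-0.3,"dz":0.6,"wx":0,"wy":0,"wz":0},{"dx":25,"dy":-0.3,"dz":0.6,"wx":0,"wy":0,"wz":0},{"dx":33,"dy":-0.3,"dz":0.6,"wx":0,"wy":0,"wz":0},{"dx":41,"dy":-0.3,"dz":0.6,"wx":0,"wy":0,"wz":0},{"dx":49,"dy":-0.3,"dz":0.6,"wx":0,"wy":0,"wz":0},{"dx":56,"dy":-0.3,"dz":0.6,"wx":0,"wy":0,"wz":0},{"dx":62,"dy":-0.3,"dz":0.6,"wx":0,"wy":0,"wz":0},{"dx":67,"dy":-0.3,"dz":0.6,"wx":0,"wy":0,"wz":0},{"dx":69,"dy":-0.3,"dz":0.6,"wx":0,"wy":0,"wz":0},{"dx":69,"dy":-0.3,"dz":0.6,"wx":0,"wy":0,"wz":0}]}}

```text
clock: 24.78
tool_pos: [0.5466, 0.1411, 0.2054]
tool_rot: [0.705, 0.054, 0.705, -0.054]
force: [0.0, 0.6, -1.2]
opening: 0.323
```

Call:
{"op": "play_rows", "data": {"rows": [{"dx":2,"dy":0,"dz":-0.4,"wx":0,"wy":0,"wz":0},{"dx":4,"dy":0,"dz":-0.4,"wx":0,"wy":0,"wz":0},{"dx":5,"dy":0,"dz":-0.4,"wx":0,"wy":0,"wz":0},{"dx":5,"dy":0,"dz":-0.4,"wx":0,"wy":0,"wz":0}]}}

```text
clock: 25.12
tool_pos: [0.5463, 0.1412, 0.2009]
tool_rot: [0.705, 0.054, 0.705, -0.054]
force: [0.2, 0.2, -0.2]
opening: 0.323
```

Call:
{"op": "play_rows", "data": {"rows": [{"dx":0.6,"dy":0,"dz":0,"wx":0,"wy":0,"wz":0},{"dx":1.2,"dy":0,"dz":0,"wx":0,"wy":0,"wz":0},{"dx":1.2,"dy":0,"dz":0,"wx":0,"wy":0,"wz":0}]}}

```text
clock: 25.37
tool_pos: [0.5464, 0.1412, 0.1998]
tool_rot: [0.705, 0.054, 0.705, -0.054]
force: [-0.0, -0.4, -1.3]
opening: 0.323
```

Call:
{"op": "play_rows", "data": {"rows": [{"dx":0.7,"dy":0,"dz":0,"wx":0,"wy":0,"wz":0},{"dx":1.5,"dy":0,"dz":0,"wx":0,"wy":0,"wz":0},{"dx":1.5,"dy":0,"dz":0,"wx":0,"wy":0,"wz":0}]}}

```text
clock: 25.62
tool_pos: [0.5464, 0.1412, 0.1983]
tool_rot: [0.705, 0.054, 0.705, -0.054]
force: [-0.3, 0.5, -0.9]
opening: 0.318
```

Call:
{"op": "play_rows", "data": {"rows": [{"dx":0.5,"dy":0,"dz":0,"wx":0,"wy":0,"wz":0},{"dx":0.8,"dy":0,"dz":0,"wx":0,"wy":0,"wz":0},{"dx":0.8,"dy":0,"dz":0,"wx":0,"wy":0,"wz":0}]}}

```text
clock: 25.87
tool_pos: [0.5465, 0.1412, 0.1981]
tool_rot: [0.705, 0.054, 0.705, -0.054]
force: [-3.0, -0.7, 5.5]
opening: 0.322
```

Call:
{"op": "play_rows", "data": {"claw": 1, "rows": [{"dx":-1,"dy":0,"dz":0,"wx":0,"wy":0,"wz":0},{"dx":-1,"dy":0,"dz":0,"wx":0,"wy":0,"wz":0},{"dx":-1,"dy":0,"dz":0,"wx":0,"wy":0,"wz":0},{"dx":-1,"dy":0,"dz":0,"wx":0,"wy":0,"wz":0},{"dx":-1,"dy":0,"dz":0,"wx":0,"wy":0,"wz":0},{"dx":-1,"dy":0,"dz":0,"wx":0,"wy":0,"wz":0},{"dx":-1,"dy":0,"dz":0,"wx":0,"wy":0,"wz":0},{"dx":-1,"dy":0,"dz":0,"wx":0,"wy":0,"wz":0}]}}

```text
clock: 26.53
tool_pos: [0.5464, 0.1412, 0.1984]
tool_rot: [0.705, 0.054, 0.705, -0.054]
force: [-0.3, -0.2, -0.4]
opening: 0.856
```

```bash
python3 - <<'E'
from cell import env
from h import *
s,f=grab(env,"wrist","w20"); print(s["tool_pos"],s["clock"],s["force"],s["opening"]*94)
E
```

```text
[0.54639364 0.14116523 0.19842059] 26.5333 [-0.27834684 -0.20194341 -0.40165482] 80.4613733068248
```

View pics/w20.png

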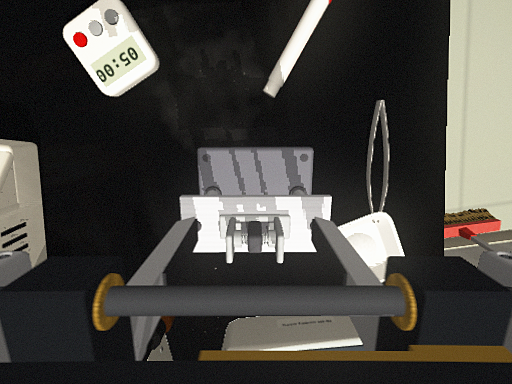

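Call:
{"op": "play_rows", "data": {"rows": [{"dx":-3,"dy":0,"dz":0,"wx":0,"wy":0,"wz":0},{"dx":-10,"dy":0,"dz":0,"wx":0,"wy":0,"wz":0},{"dx":-20,"dy":0,"dz":0,"wx":0,"wy":0,"wz":0},{"dx":-32,"dy":0,"dz":0,"wx":0,"wy":0,"wz":0},{"dx":-45,"dy":0,"dz":0,"wx":0,"wy":0,"wz":0},{"dx":-60,"dy":0,"dz":0,"wx":0,"wy":0,"wz":0},{"dx":-75,"dy":0,"dz":0,"wx":0,"wy":0,"wz":0},{"dx":-85,"dy":0,"dz":0,"wx":0,"wy":0,"wz":0},{"dx":-85,"dy":-30,"dz":10,"wx":0,"wy":0,"wz":0},{"dx":-80,"dy":-68,"dz":25,"wx":0,"wy":0,"wz":0},{"dx":-75,"dy":-106,"dz":40,"wx":0,"wy":0,"wz":0},{"dx":-70,"dy":-144,"dz":50,"wx":0,"wy":0,"wz":0},{"dx":-65,"dy":-182,"dz":60,"wx":0,"wy":0,"wz":0},{"dx":-65,"dy":-220,"dz":68,"wx":0,"wy":0,"wz":0},{"dx":-65,"dy":-258,"dz":75,"wx":0,"wy":0,"wz":0},{"dx":-65,"dy":-290,"dz":80,"wx":0,"wy":0,"wz":0},{"dx":-65,"dy":-315,"dz":80,"wx":0,"wy":0,"wz":0},{"dx":-65,"dy":-315,"dz":80,"wx":0,"wy":0,"wz":0},{"dx":-65,"dy":-315,"dz":80,"wx":0,"wy":0,"wz":0}]}}

```text
clock: 28.17
tool_pos: [0.5777, -0.1834, 0.2641]
tool_rot: [0.705, 0.055, 0.705, -0.054]
force: [-0.0, -0.9, 0.7]
opening: 1.002
```

```bash
python3 - <<'E'
from cell import env
from h import *
s,f=grab(env,"wrist","w21"); print(s["tool_pos"],s["clock"],s["force"],s["opening"]*94)
crop(f,130,60,370,240,3.3,"w21c.png")
s,f=grab(env,"side","d21"); crop(f,120,140,300,320,3.3,"d21c.png")
s,f=grab(env,"scene","s21"); crop(f,140,80,380,260,3.3,"s21c.png")
E
```

```text
[ 0.57772783 -0.18339124  0.26414845] 28.1667 [-0.01432976 -0.89739067  0.7484305 ] 94.22215306439826
```

View pics/w21c.png

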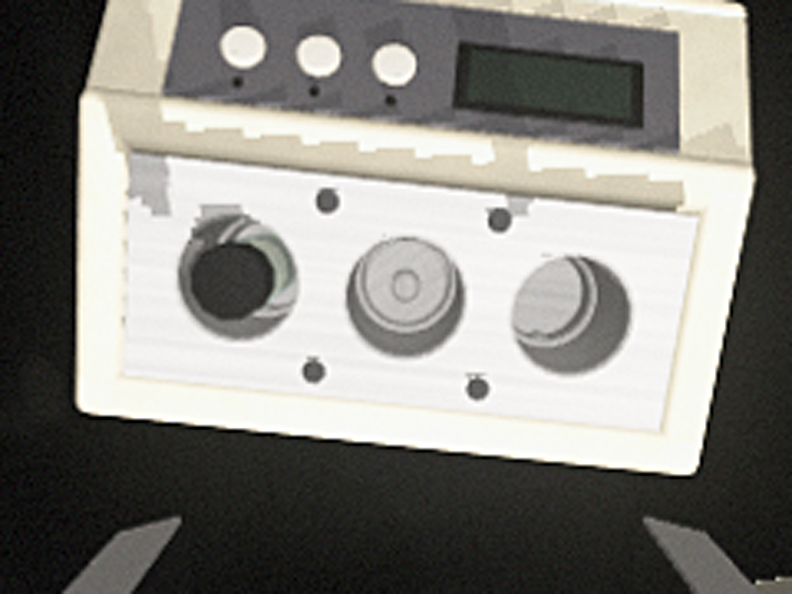

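View pics/d21c.png

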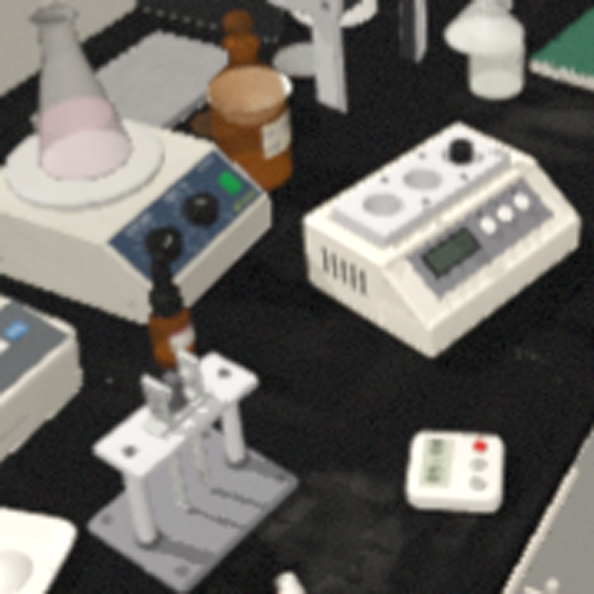

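View pics/s21c.png

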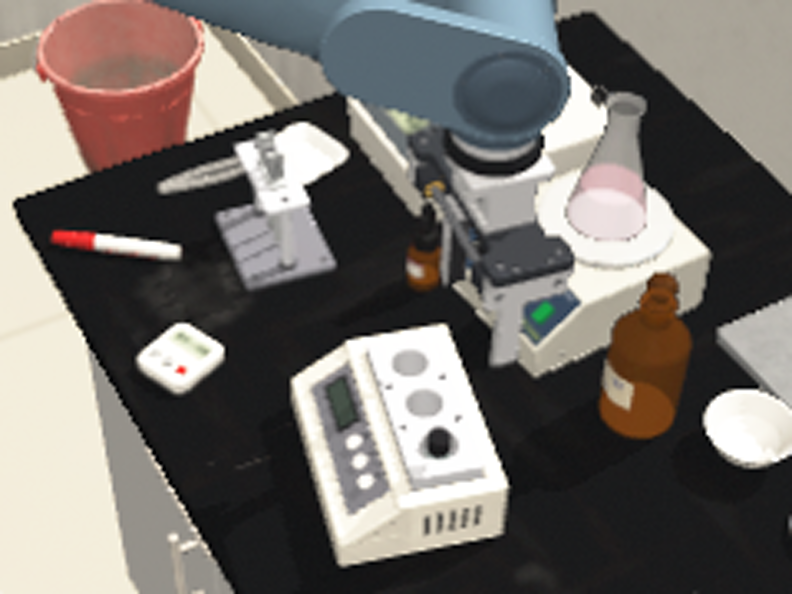

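```bash
python3 -c "
from cell import env
print(env.finish_job())"
```

```text
the job is handed in; nothing more can be done
None
```

The spacer is now home in the middle well, the tongs are back on their stand, and the job is handed in at about 28 s of the 72 s allowed. I took the tongs, gripped the spacer's stem in the left well (the vial stands in the right one), pulled it out and moved it 48 mm across. I pushed it down until it clicked.

**Push:** the wrist read 14.2–14.7 N at each check over about 1 s, plus roughly 1 N from the tongs' weight. The highest reading was 14.7 N, with up to about 3.6 N sideways as the arm flexed. Force is only reported at the end of each move, so short peaks between readings were not seen.

**Last checks:**
- **Seating:** the tool stopped on the middle well's floor at 220.6–220.7 mm, against 220.7 mm when the spacer sat in the left well. The last wrist picture shows it centred in the middle well.
- **Tongs:** they hang by the cross-bar in the slot, as at the start.
- **Other things:** the vial, timer, dropper bottle and pen look unmoved. The sample bottle and bung were not specifically checked at the end. The fingers never touched the spacer.

**One disagreement:** with the stem held, the gripper read about 21 mm over the plates instead of the stated 24.5 mm. The pictures showed the stem between the tips, and it did not visibly slip while being pulled or moved.

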